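# Refit the filter lid of a desk air cleaner

## Task

The air cleaner on the desk has its new filter in; put its lid back on. Take the lid by its grip rib, hold it tilted and hook the two tabs of its lip right under the ledge of the cleaner, feeling for their windows, then swing it down and press gently until the sprung catch snaps over it and it lies flush and fully home, then let go. Do not force the thin plastic, do not shove the cleaner about the desk, and leave the other things on the desk where they are.

Things in the scene. Friction and masses are not known exactly. Their poses are not given: they have to be found in the camera images.
- cleaner: white desk air cleaner, open-topped box 150 x 124 x 64 mm, about 1.6 kg, loose on rubber feet (a sideways push of some 10 N shifts it). Origin: centre of its underside; z up; ledge on its -x side (roughly to the robot's left), catch on +x. With the lid fully home, the lid's origin is at about (0, 0, 55.5) mm in this frame, axes parallel
- lid: white slatted lid, 0.14 kg, lying right way up on the desk, turned roughly half round against the cleaner. Origin: centre of its underside, z up. Plate 110 x 100 x 4 mm: x = -55 to 55, y = -50 to 50, z = 4.5 to 8.5 mm, can be pressed anywhere. A skirt below it (z = 0 to 4.5) keeps inside |y| < 41.5, x < 47 mm. Thin plastic: cracks above about 18 N between lid and cleaner
- lid_grip (a point): in the lid's grip rib, an upright bar 12 mm thick (lid x = 4 to 16), 60 mm long (y = -30 to 30) and z = 8.5 to 32.5 mm; this point is its middle, 10.5 mm below its top, (10, 0, 22) mm in the lid's frame, axes as the lid's
- lid_lip (a point): middle of the free edge of the lid's lip, upper face, (-65, 0, 3) mm in the lid's frame. The lip is two tabs below the plate's -x edge: each x = -65 to -55, 20 mm wide (y = 15 to 35 and -35 to -15), z = 0 to 3 mm. Ledge above, tabs below: the ledge goes into the 5.5 mm high step over them, till the plate's edge (x = -55 mm) butts against it
- lid_edge (a point): middle of the lid's upper edge on the catch side; in the lid's frame (55, 0, 8.5) mm, axes as the lid's
- ledge (a point): middle of the lower inner edge of the cleaner's ledge, (-55, 0, 60) mm in its frame. The ledge, 20 mm wide, 4 mm thick (z = 60 to 64 mm), runs along the -x side of the top. Under its edge a wall (x = -60 to -55, z = 48 to 60 mm) leaves only two windows, 21.5 mm wide, middles at y = -25 and 25 mm, open below, for the lid's tabs; behind is 9 mm of free space
- catch (a joint): sprung grey catch, 22 mm wide, on the +x rim. 0 = at rest, forward; up to 6.8 mm pushed back (+x). Its nose reaches over the opening to x = 52 mm in the cleaner's frame: slope from z = 73.8 down to 65.8, flat underside at 64.8 mm. The lid's edge coming down drives it back; this takes some 4 to 8 N at the catch side, until it springs back over the lid
- mouse: black computer mouse, 104 x 66 x 37 mm, a bystander between lid and cleaner; origin: centre of its underside
- mug: blue-grey mug, 92 x 127 x 95 mm, a bystander; origin: centre of its underside
- note_block: block of yellow notes, 77 x 77 x 24 mm, a bystander; origin: centre of its underside
- pen: thin blue pencil, 156 mm long, a bystander lying between lid and cleaner; origin: centre of its underside
- tape: roll of tape lying flat, 93 x 91 x 48 mm, a bystander; origin: centre of its underside
- stapler: blue stapler, 34 x 141 x 46 mm, a bystander; origin: centre of its underside
- opening (a point): centre of the opening in the cleaner's top, at rim height, (1, 0, 64) mm in its frame. Opening in that frame: x = -55 (ledge) to 57 (far wall), y = -52 to 52 mm. The lid rests on seat strips at z = 60 mm, 6.5 mm wide along the sides, 5 mm at the far wall, its top flush with the rim. The filter reaches up to z = 51 mm for x = -42 to 52 mm
- catch_nose (a point): tip of the catch's nose at rest, lower edge, (52, 0, 64.8) mm in the cleaner's frame. The catch sits between the cheeks of a white housing, x = 58 to 75, y = -23 to 23 mm, which stands up to z = 78 mm. (Mind the book shelf over the desk: front edge at x = 0.61 m from the robot's base, underside 0.475 m up)
There are look-alikes about, which are no part of the job. There is more than one size of the cleaner; the job needs the larger.

How it is judged (in metres and radians):
On the way:
1. the lid, still tilted by more than about 7 degrees, has its lip at least 4 mm under the cleaner's ledge (x of lid_lip in the frame of cleaner below -0.059 m and z of lid_lip in the frame of cleaner between 0.04 and 0.0605 m and x of lid_edge in the frame of cleaner above 0 m and angle between the z axis of lid and the z axis of cleaner, either way round above 0.12 rad), for 0.2 s.
At the end, for the whole second after the job is handed in: the lid lies still in the cleaner's opening, its lip at least 6.5 mm under the ledge, its catch-side edge flush with the rim within about 1.5 mm, parallel to the cleaner within 0.03 rad, and the catch has sprung back over it (within 1.5 mm of its rest) (x of lid_lip in the frame of cleaner below -0.0615 m and z of lid_lip in the frame of cleaner between 0.0555 and 0.0605 m and z of lid_edge in the frame of cleaner between 0.062 and 0.0655 m and angle between the z axis of lid and the z axis of cleaner, either way round below 0.03 rad and angle between the x axis of lid and the x axis of cleaner, either way round below 0.06 rad and value of joint catch below 0.0015 m and angle between cleaner's own z axis and vertical below 0.05 rad and linear speed of each of lid, cleaner below 0.02 m/s); the robot touches nothing.
It fails at once if the lid is forced against the cleaner with more than 18 N (contact force between lid and cleaner above 18 N).
It fails at once if the cleaner is shoved more than 20 mm from where it stood (distance of cleaner from where it was at the start of the episode above 0.02 m).
It fails at once if a bystander is moved by more than 30 mm (distance of any of mouse, mug, note_block, pen, tape, stapler from where it was at the start of the episode above 0.03 m).
It also fails if it takes over 67 s, if anything falls off the work surface, if the arm or the gripper's body presses on something with over 40 N, if the wrist force passes 120 N, or if a joint passes its speed limit or range.

## Robot

A 6-joint arm with a two-finger parallel gripper is mounted at the origin on a cart in front of the work surface, level with it; the furniture and walls round the work are solid. World frame = base frame: x ahead of the robot, y to its left, z up, the work surface at z = 0. Lengths are in mm, angles in rad, forces in N, time in s.
With the tool pointing down it reaches from about 275 to 1000 mm from the base axis. Payload 8.4 kg.
Tool frame: the origin (TCP) lies on the mounting face of the last link; the fingertips stand 173 mm ahead of it and the grasp point (between the pads) lies 155 mm ahead of it; z points along the fingers, y is the direction in which the jaws open and shut (so a half turn about z gives the same grasp; the last joint's range is limited). The gripper opens to 85 mm and grips with 20 to 120 N. Pads are 22 mm wide; open, the fingers measure 114 mm over their backs; the gripper's body (76 mm by 85 mm) begins 54 mm behind the grasp point. The pads swing forward as they close: fully open they stand 13 mm farther back than shut.
Start: joints at [1.128, 0.353, 1.633, -0, 1.155, -0.002], TCP at [266.664, 565.261, 404.681] pointing down, gripper open.
Joint ranges: [-2.63, 2.63], [-0.92, 2.1], [0.06, 2.66], [-1.3, 4.44], [0, 2.69], [-3.02, 3.02]. Speed limits (rad/s): [2.22, 2.22, 2.79, 3.14, 3.14, 3.14].

## Interface

Orientations are given as [roll, pitch, yaw] about the fixed x, y, z axes, in that order (R = Rz(yaw) Ry(pitch) Rx(roll)).
In Python, from rig import readout, imaging, ticket gives the robot as it stands.
- The arm moves only by the tool step_arm, never from a script. Its argument "deltas" is a list of rows, each an object with "translation": the shift along the tool's x, y, z in cm, a list of three; "rot": the turn, a rotation vector about the tool's x, y, z in rad, a list of three. In form: [{"translation": [x, y, z], "rot": [rx, ry, rz]}, ...]. A call has 1 to 8 rows; each row is the pose to reach, as a shift and turn from the pose commanded when the call began, along the tool's axes at that moment; what a row does not reach only later rows make up. A row lasts 1/8 s, in which the tool goes at most 62.5 mm and 10.7 degrees, less where a joint would pass 70% of its speed; a pose out of reach is approached as far as the arm can. A call with a gripper value outside its range is refused whole. "grip" is the closure in counts, from 0 (fully open) to 255 (shut), set as the call begins (left out, the last holds). The fingers move at their own pace and stop on an object; "squeeze" is the grip in N (left out, the last holds). Time passes only in rows, so rows that repeat a pose let the fingers close. It gives the time, the measured TCP pose, the force and the opening at its end, in the units of the state.
- readout.sense(): the state, without advancing time (a new reading comes with each control period).
- imaging.grab_frame(name): name is "scene" or "side" or "wrist"; returns a dict with "image" (480x640x3 uint8, red, green, blue), "camera_matrix" (3x3 intrinsics, pixels), "world_to_cam" (4x4, takes a point from world to camera coordinates). Camera axes: x right, y up, looking along -z (the intrinsics and any distortion apply to the point x, -y, -z); pixel columns grow to the right and rows downward; lengths in mm; the calibration is good to about 2 mm. A picture is of the moment at which its call begins. There is no depth.
- ticket.sign_off(): hands the job in, once; it reports no verdict.
The state is a dict: "clock": time; "qpos": joint angles; "qvel": joint speeds; "joint_efforts": joint torques, N m; "eef_pos": TCP position; "tcp_rot": TCP orientation; "contact_force": force on the tool from outside, world axes, zero at the start; "wrist_torque": the same for the moment, N m; "opening": opening from 0.0 (shut) to 1.0 (fully open).
Only numpy, scipy, OpenCV 4.12 (cv2) and the standard library are available. Lean on these libraries where they do the work, as an engineer would, in place of code of your own. Each camera call takes 0.05 s, during which the arm holds its last target.

## Working session

There is one attempt and no reset: what is moved stays moved. The work goes in short steps, Python scripts to look and compute and a tool call to move; the robot and the scene stay as the last step left them, time stands still between calls to the robot, and variables do not carry over. Pictures are saved under pics/ and viewed, and the job is handed in when it is done.

Besides the shell and the picture viewer there is one more tool, called after "Request:" as name(argument=value, ...), one argument or row to a line, values as JSON. step_arm: Moves the arm, as the interface text tells. Its arguments: {"type":"object","properties":{"deltas":{"type":"array","items":{"type":"object","properties":{"translation":{"type":"array","items":{"type":"number"}},"rot":{"type":"array","items":{"type":"number"}}}}},"grip":{"type":"number"},"squeeze":{"type":"number"}},"required":["deltas"]}

```bash
ls; mkdir -p pics; cat > h.py <<'E'
import numpy as np, cv2
from rig import readout, imaging, ticket
from scipy.spatial.transform import Rotation as R
def shot(n,f):
    d=imaging.grab_frame(n); cv2.imwrite(f'pics/{f}.png',d['image'][:,:,::-1]); np.savez(f'pics/{f}.npz',K=d['camera_matrix'],T=d['world_to_cam'],im=d['image']); print({k:v for k,v in d.items() if k not in('image',)}); return d
def load(f):
    return np.load(f'pics/{f}.npz')
def ray(d,u,v):
    K,T=d['K'],d['T']; p=np.linalg.inv(K)@[u,v,1]; c=np.array([p[0],-p[1],-1]); Rm=T[:3,:3]; o=-Rm.T@T[:3,3]; r=Rm.T@c; return o,r/np.linalg.norm(r)
def onz(d,u,v,z):
    o,r=ray(d,u,v); return o+r*(z-o[2])/r[2]
def proj(d,P):
    P=np.atleast_2d(P); c=P@d['T'][:3,:3].T+d['T'][:3,3]; q=np.c_[c[:,0],-c[:,1],-c[:,2]]@d['K'].T; return q[:,:2]/q[:,2:]
def tri(*rays):
    A=0;b=0
    for o,r in rays:
        M=np.eye(3)-np.outer(r,r); A=A+M; b=b+M@o
    p=np.linalg.solve(A,b); return p,[np.linalg.norm((np.eye(3)-np.outer(r,r))@(p-o)) for o,r in rays]
E
python3 - <<'E'
from h import *
print(readout.sense())
for n in('scene','side','wrist'): shot(n,n+'0')
E
```

```text
pics
{'clock': 0.0, 'qpos': array([ 1.12759922e+00,  3.53644508e-01,  1.63413679e+00,  2.09420116e-05,
        1.15516435e+00, -2.38809941e-03]), 'qvel': array([-0.00062336,  0.00117091,  0.00037071, -0.00057057, -0.00094965,
       -0.00198329]), 'joint_efforts': array([-1.73364868e-03, -6.05232382e+01, -3.42070055e+01, -7.20464925e-06,
        9.04623274e-03, -3.12014674e-05]), 'eef_pos': array([266.56095128, 565.0503779 , 403.96264565]), 'tcp_rot': array([-3.14023971e+00, -2.23785968e-05,  2.70077516e+00]), 'contact_force': array([-1.11184193,  0.22866281,  0.09344757]), 'wrist_torque': array([-0.00065515, -0.00547558, -0.03610292]), 'opening': 0.9987622646485662}
{'camera_matrix': array([[443.99788977,   0.        , 322.83070569],
       [  0.        , 443.99788977, 238.67366898],
       [  0.        ,   0.        ,   1.        ]]), 'world_to_cam': array([[-6.44656831e-01, -7.64467575e-01, -2.62630508e-03,
         2.84250859e+02],
       [ 4.06859454e-01, -3.45999084e-01,  8.45428896e-01,
        -2.35937588e+02],
       [-6.47211677e-01,  5.43942976e-01,  5.34081533e-01,
      
[... 468 characters left out ...]
     [-8.15136156e-04,  6.12970806e-01,  7.90105136e-01,
        -1.34889388e+03],
       [ 0.00000000e+00,  0.00000000e+00,  0.00000000e+00,
         1.00000000e+00]])}
{'camera_matrix': array([[410.89899406,   0.        , 322.36194703],
       [  0.        , 410.89899406, 240.36632659],
       [  0.        ,   0.        ,   1.        ]]), 'world_to_cam': array([[ 4.27425577e-01,  9.04048999e-01, -1.66851225e-03,
        -6.25183851e+02],
       [-8.59188542e-01,  4.05640438e-01, -3.11850740e-01,
         3.90959365e+01],
       [-2.81251533e-01,  1.34726549e-01,  9.50129640e-01,
        -3.81199789e+02],
       [ 0.00000000e+00,  0.00000000e+00,  0.00000000e+00,
         1.00000000e+00]])}
```

View pics/scene0.png

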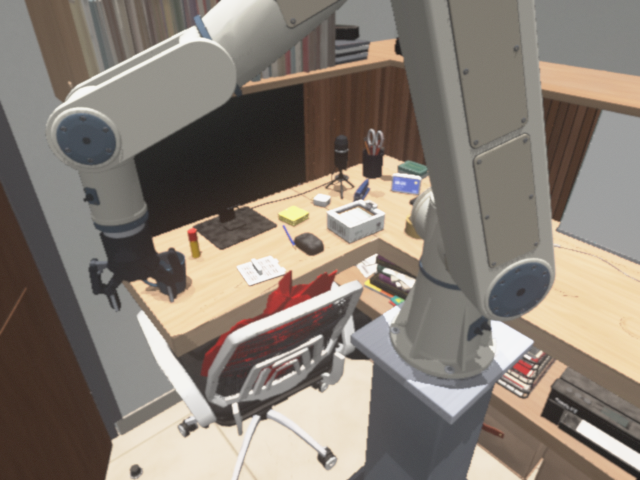

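View pics/side0.png

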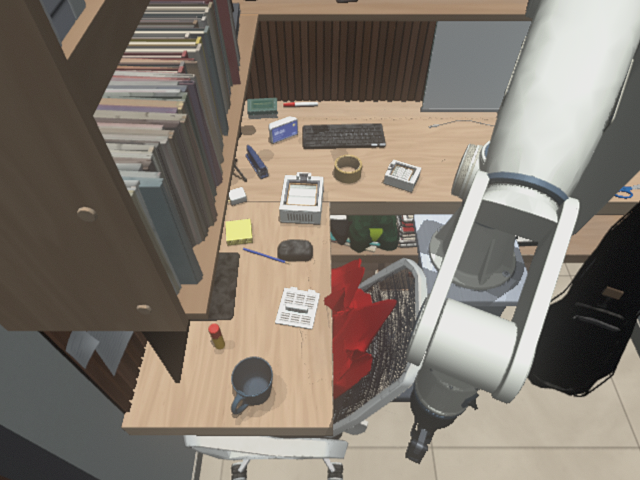

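View pics/wrist0.png

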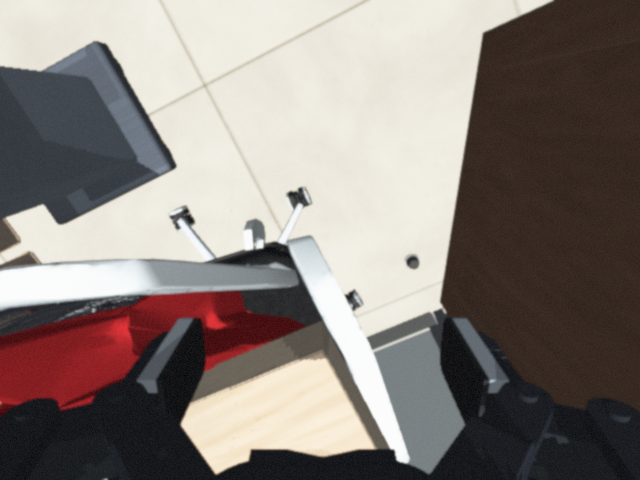

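The cleaner (larger, catch up) is at side (302,198), with a smaller look-alike at (402,175). The lid is at (298,308), the pen at (265,256) and the mouse at (295,250). The chair and the shelf border the work.

```bash
python3 - <<'E'
from h import *
d=load('side0')
for n,u,v,z in [('lid',298,308,8),('rib',298,308,32),('clean',302,198,64),('catch',302,177,78),('small',402,175,40),('mouse',295,250,20),('pen1',244,249,4),('pen2',288,263,4),('mug',252,380,95),('shelf',182,330,475),('shelf2',240,80,475)]:
    print(n,onz(d,u,v,z).round())
im=d['im']
cv2.imwrite('pics/sidez.png',cv2.resize(im[150:350,210:350][:,:,::-1],None,fx=4,fy=4,interpolation=cv2.INTER_CUBIC)[:600*1,:])
cv2.imwrite('pics/sidezb.png',cv2.resize(im[270:345,250:350][:,:,::-1],None,fx=7,fy=7,interpolation=cv2.INTER_CUBIC))
E
```

```text
lid [503. 189.   8.]
rib [502. 203.  32.]
clean [ 499. -164.   64.]
catch [ 501. -241.   78.]
small [ 176. -291.   40.]
mouse [517.   3.  20.]
pen1 [669. -13.   4.]
pen2 [537.  38.   4.]
mug [595. 423.  95.]
shelf [646. 498. 475.]
shelf2 [ 630. -147.  475.]
```

View pics/sidez.png

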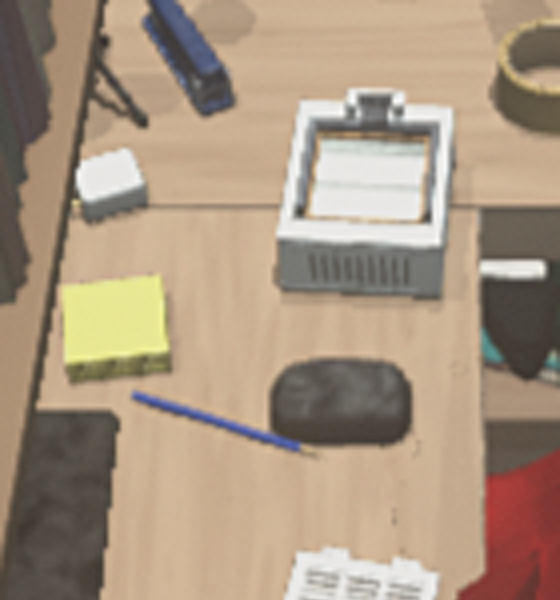

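View pics/sidezb.png

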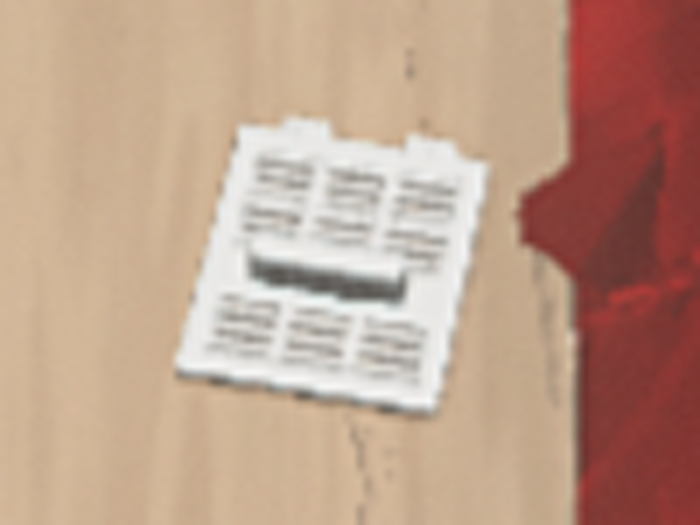

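```bash
python3 - <<'E'
from h import *
d=load('side0')
P=[onz(d,250+u/7,270+v/7,8.5)[:2] for u,v in [(240,125),(488,165),(435,405),(180,370)]]
print(np.round(P,1), [np.linalg.norm(P[i]-P[(i+1)%4]).round(1) for i in range(4)])
c=np.mean(P,0); e=(P[2]+P[3]-P[0]-P[1]); print('lid c',c,'x-dir',np.degrees(np.arctan2(e[1],e[0])))
# cleaner corners outer at z=64 : zoom4 offset 210,150
P=[onz(d,210+u/4,150+v/4,64)[:2] for u,v in [(300,100),(453,106),(443,245),(279,240)]]
print(np.round(P,1), [np.linalg.norm(P[i]-P[(i+1)%4]).round(1) for i in range(4)])
c=np.mean(P,0); e=(-P[2]-P[3]+P[0]+P[1]); print('cl c',c,'x-dir',np.degrees(np.arctan2(e[1],e[0])))
w=load('wrist0'); s=readout.sense()
Rt=R.from_euler('xyz',s['tcp_rot']); Rm=w['T'][:3,:3]; o=-Rm.T@w['T'][:3,3]
print('cam in tool',Rt.inv().apply(o-s['eef_pos']),'look',Rt.inv().apply(-Rm[2]),'right',Rt.inv().apply(Rm[0]))
tool=Rt
tgt=R.from_euler('xyz',[np.pi,0,np.radians(180)])
print('delta', (Rt.inv()*tgt).as_rotvec(), Rt.inv().apply(np.array([500,160,400])-s['eef_pos'])/10)
E
```

```text
[[542.8 125.6]
 [444.8 144.1]
 [464.4 248.6]
 [560.  234.1]] [np.float64(99.7), np.float64(106.4), np.float64(96.7), np.float64(109.9)]
lid c [503.00928638 188.08164951] x-dir 80.17749063138618
[[ 555.8 -265.1]
 [ 433.7 -258.2]
 [ 441.8 -109.3]
 [ 564.4 -114.3]] [np.float64(122.3), np.float64(149.2), np.float64(122.7), np.float64(151.1)]
cl c [ 498.92879676 -186.72967234] x-dir -93.18863051133027
cam in tool [81.20475631  1.08170294 30.78411788] look [-3.11860828e-01 -8.25389756e-04  9.50127435e-01] right [-8.43840855e-04  9.99999469e-01  5.91740001e-04]
delta [-1.05669631e-03 -2.48814240e-04 -4.40799986e-01] [-38.39373721 -26.67859633   0.44052853]
```

```bash
cat >> h.py <<'E'
# commanded pose persisted
import json,os
def cur():
    s=readout.sense(); return np.array(s['eef_pos']),R.from_euler('xyz',s['tcp_rot'])
def delta(p,Rg,p0=None,R0=None):
    if p0 is None: p0,R0=cur()
    print('T(cm)',(R0.inv().apply(np.array(p)-p0)/10).round(2),'rot',(R0.inv()*Rg).as_rotvec().round(4), 'dist',np.linalg.norm(np.array(p)-p0).round(1))
def down(yawdeg): return R.from_euler('xyz',[np.pi,0,np.radians(yawdeg)])
E
python3 - <<'E'
from h import *
delta([505,190,404],down(170.2))
E
```

```text
T(cm) [-37.57 -23.75   0.04] rot [-1.100e-03 -2.000e-04 -2.698e-01] dist 444.5
```

Request:
step_arm(
  deltas=[
    {"translation":[-4.7,-2.97,0],"rot":[-0.001,0,-0.034]},
    {"translation":[-9.4,-5.94,0],"rot":[-0.001,0,-0.067]},
    {"translation":[-14.1,-8.9,0],"rot":[-0.001,0,-0.101]},
    {"translation":[-18.8,-11.9,0],"rot":[-0.001,0,-0.135]},
    {"translation":[-23.5,-14.8,0],"rot":[-0.001,0,-0.169]},
    {"translation":[-28.2,-17.8,0],"rot":[-0.001,0,-0.202]},
    {"translation":[-32.9,-20.8,0],"rot":[-0.001,0,-0.236]},
    {"translation":[-37.57,-23.75,0],"rot":[-0.001,0,-0.27]},
  ],
  grip=110,
)

```text
clock: 1.15
eef_pos: [505.8, 188.5, 404.7]
tcp_rot: [3.141, 0.0, 2.972]
contact_force: [0.9, 0.6, 0.6]
opening: 0.569
```

```bash
python3 - <<'E'
from h import *
s=readout.sense(); print(s['clock'],s['qpos'],s['eef_pos'],s['tcp_rot'],s['opening'])
shot('wrist','wrist1')
E
```

```text
1.15 [ 3.53636991e-01  2.20636409e-01  1.81612098e+00  9.23847072e-04
  1.10409592e+00 -1.04786800e+00] [505.80466078 188.46845949 404.68520727] [3.14050844e+00 2.28191493e-04 2.97188582e+00] 0.5690940897259154
{'camera_matrix': array([[410.89899406,   0.        , 322.36194703],
       [  0.        , 410.89899406, 240.36632659],
       [  0.        ,   0.        ,   1.        ]]), 'world_to_cam': array([[ 1.69721274e-01,  9.85491920e-01,  6.04430351e-04,
        -2.73169299e+02],
       [-9.36298529e-01,  1.61440493e-01, -3.11900678e-01,
         4.82966709e+02],
       [-3.07473177e-01,  5.23702530e-02,  9.50114520e-01,
        -2.34869716e+02],
       [ 0.00000000e+00,  0.00000000e+00,  0.00000000e+00,
         1.00000000e+00]])}
```

View pics/wrist1.png

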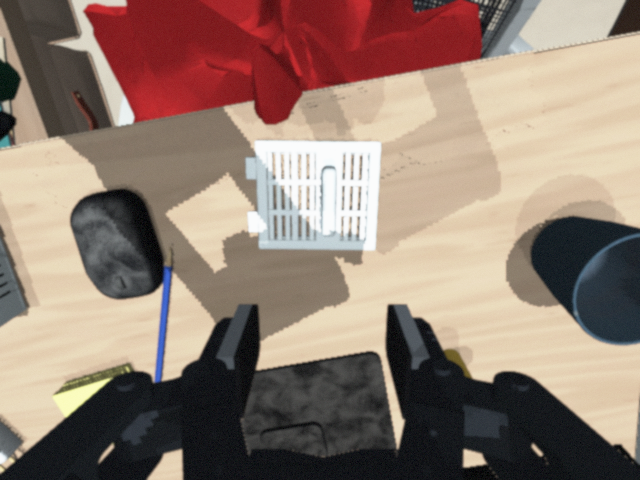

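The lid's corners are near (256,141), (382,141), (376,250) and (259,249). Its tabs are at left and its rib is around (328,200).

```bash
cat >> h.py <<'E'
def zoom(f,x0,y0,x1,y1,k,out):
    im=load(f)['im'][y0:y1,x0:x1,::-1]; cv2.imwrite(f'pics/{out}.png',cv2.resize(im,None,fx=k,fy=k,interpolation=cv2.INTER_CUBIC))
E
python3 - <<'E'
from h import *
zoom('wrist1',240,130,390,260,5,'w1z')
d=load('wrist1')
for u,v in[(256,141),(382,141),(376,250),(259,249)]: print(onz(d,u,v,8.5).round(1))
E
```

```text
[445.5 142.1   8.5]
[464.  249.8   8.5]
[562.6 231.6   8.5]
[542.9 123.1   8.5]
```

View pics/w1z.png

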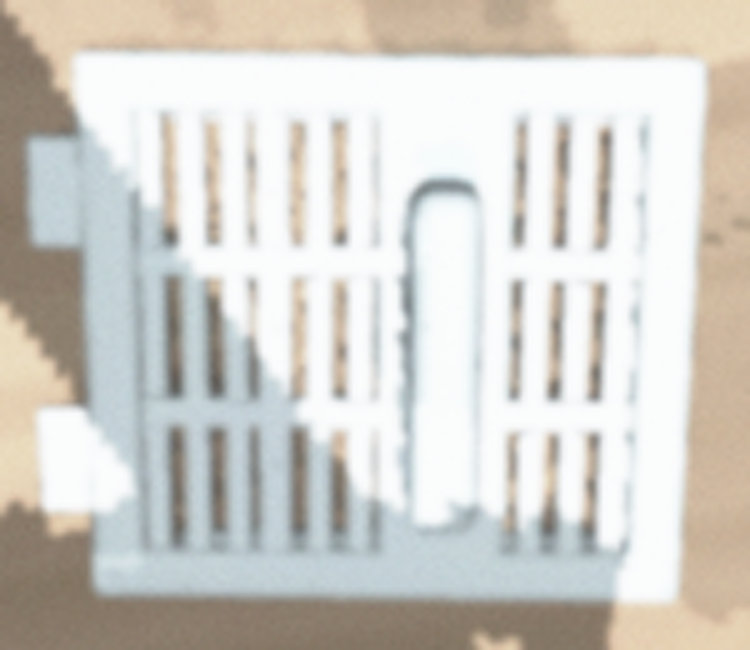

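```bash
python3 - <<'E'
from h import *
d=load('wrist1')
P=np.array([onz(d,239.6+u/5,129.6+v/5,8.5)[:2] for u,v in [(74,54),(705,60),(679,602),(95,597)]])
c=P.mean(0); e=P[1]+P[2]-P[0]-P[3]; f=P[2]+P[3]-P[0]-P[1]
a=np.arctan2(e[1],e[0]); b=np.arctan2(f[1],f[0])
print(c,np.degrees([a,b+np.pi/2]),np.linalg.norm(e)/2,np.linalg.norm(f)/2)
g=c+10*np.array([np.cos(a),np.sin(a)]); print('grip',g)
for u,v in [(446,183),(446,528),(412,350),(480,350)]: print(onz(d,239.6+u/5,129.6+v/5,32.5).round(1))
a=np.degrees(a)
delta([g[0],g[1],290],down(a+90))
E
```

```text
[503.60720373 185.77845191] [79.6952101  79.74497187] 109.79334337503832 99.7684159392152
grip [505.39604839 195.61715278]
[474.2 200.9  32.5]
[533.1 191.   32.5]
[501.  190.6  32.5]
[502.9 201.9  32.5]
T(cm) [ 0.52  1.08 11.47] rot [-0.0014  0.0028  0.0107] dist 115.4
```

Request:
step_arm(
  deltas=[
    {"translation":[0.13,0.27,2.9],"rot":[0,0,0.003]},
    {"translation":[0.26,0.54,5.7],"rot":[0,0,0.006]},
    {"translation":[0.39,0.8,8.6],"rot":[-0.001,0.001,0.009]},
    {"translation":[0.55,1.1,11.5],"rot":[-0.001,0,0.011]},
    {"translation":[0.55,1.1,11.5],"rot":[-0.001,0,0.011]},
  ],
)

```text
clock: 1.82
eef_pos: [500.6, 201.8, 287.8]
tcp_rot: [-3.141, -0.004, 2.96]
contact_force: [-1.0, 0.2, -0.7]
opening: 0.57
```

```bash
python3 - <<'E'
from h import *
s=readout.sense(); print(s['clock'],s['qpos'],s['eef_pos'],s['tcp_rot'],s['opening'])
shot('wrist','wrist2')
E
```

```text
1.825 [ 0.3799496   0.36757438  1.91468263  0.00214761  0.8627536  -1.01066296] [500.6074813  201.83233583 287.79606128] [-3.14115413 -0.00376083  2.96000858] 0.5700593795650425
{'camera_matrix': array([[410.89899406,   0.        , 322.36194703],
       [  0.        , 410.89899406, 240.36632659],
       [  0.        ,   0.        ,   1.        ]]), 'world_to_cam': array([[ 1.81383759e-01,  9.83411987e-01, -8.92121986e-04,
        -2.90378280e+02],
       [-9.35597257e-01,  1.72285080e-01, -3.08181155e-01,
         4.35882181e+02],
       [-3.02915343e-01,  5.67337233e-02,  9.51327273e-01,
        -1.29644276e+02],
       [ 0.00000000e+00,  0.00000000e+00,  0.00000000e+00,
         1.00000000e+00]])}
```

View pics/wrist2.png

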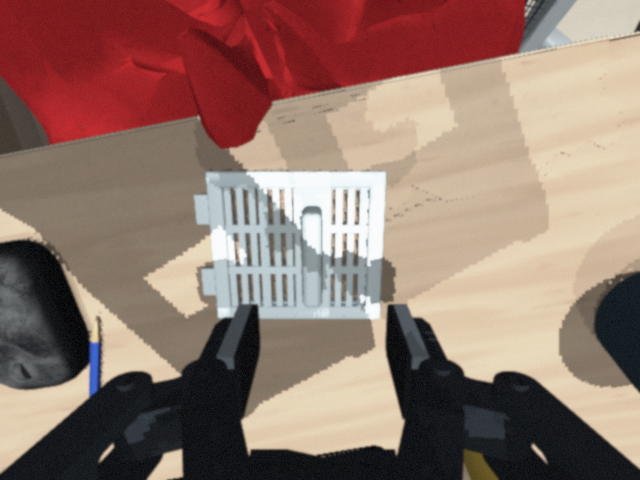

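```bash
python3 - <<'E'
from h import *
for i in range(3):
    s=readout.sense(); print(s['clock'],s['eef_pos'],s['tcp_rot'],s['qvel'].round(3)); 
    imaging.grab_frame('wrist')
zoom('wrist2',190,160,400,330,3.5,'w2z')
E
```

```text
1.875 [501.3217811  202.00894102 289.2329109 ] [ 3.14078103e+00 -1.66647876e-03  2.96005251e+00] [-0.002 -0.03  -0.026 -0.001  0.006 -0.001]
1.925 [501.79974836 202.1231865  290.16136059] [3.13972818e+00 8.85657382e-06 2.95996094e+00] [-0.001 -0.019 -0.011  0.001 -0.    -0.001]
1.975 [502.08671185 202.1844252  290.72916928] [3.13899093e+00 1.16763370e-03 2.95983988e+00] [-0.001 -0.011 -0.005 -0.001 -0.003 -0.   ]
```

View pics/w2z.png

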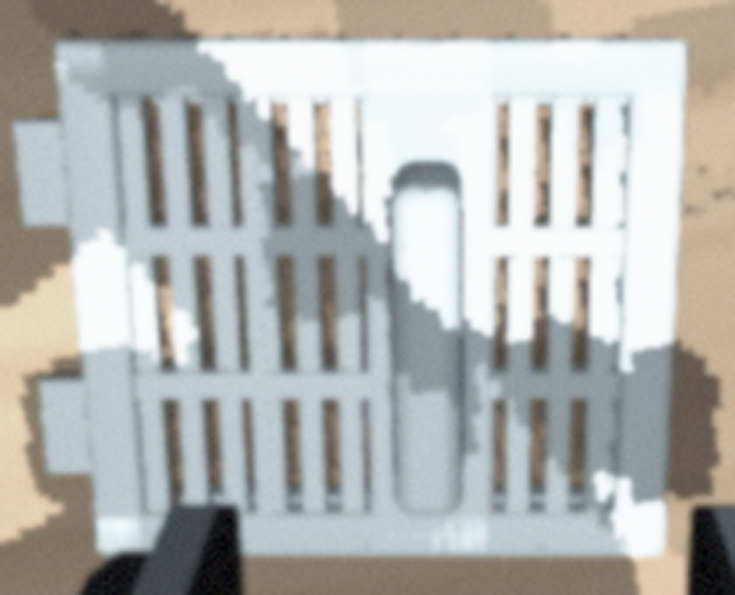

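```bash
python3 - <<'E'
from h import *
d=load('wrist2');d1=load('wrist1')
C2=[(57,42),(686,40),(664,555),(98,553)];C1=[(74,54),(705,60),(679,602),(95,597)]
px2=lambda p:(189.64+p[0]/3.5,159.64+p[1]/3.5); px1=lambda p:(239.6+p[0]/5,129.6+p[1]/5)
P=np.array([onz(d,*px2(p),8.5)[:2] for p in C2])
c=P.mean(0); e=P[1]+P[2]-P[0]-P[3]; f=P[2]+P[3]-P[0]-P[1]
a=np.arctan2(e[1],e[0]); b=np.arctan2(f[1],f[0])
print(c,np.degrees([a,b+np.pi/2]),np.linalg.norm(e)/2,np.linalg.norm(f)/2)
print('grip',c+10*np.array([np.cos(a),np.sin(a)]))
for p,q in zip(C1,C2): print(tri(ray(d1,*px1(p)),ray(d,*px2(q))))
for p,q in [((446,190),(427,183)),((446,525),(428,512)),((412,350),(394,340)),((480,350),(461,340))]:
  print('rib',onz(d,*px2(q),32.5).round(1),tri(ray(d1,*px1(p)),ray(d,*px2(q))))
E
```

```text
[503.19068828 186.07269416] [79.54381297 79.48593344] 109.11558997964013 99.1078230033193
grip [505.00552424 195.90663389]
(array([445.18730047, 139.87495424,   2.68203332]), [np.float64(0.17364184179671321), np.float64(0.17364184179686676)])
(array([464.57224174, 248.82172028,   5.97524146]), [np.float64(0.010908007609946833), np.float64(0.01090800760990543)])
(array([563.42031703, 231.15652693,   6.10645766]), [np.float64(0.10356640368544547), np.float64(0.10356640368544343)])
(array([544.13682801, 121.55672005,   3.95657826]), [np.float64(0.21881983084787857), np.float64(0.21881983084781398)])
rib [475.2 201.5  32.5] (array([476.29069208, 200.90117208,  27.1984659 ]), [np.float64(0.29133712187944616), np.float64(0.29133712187940464)])
rib [532.8 190.6  32.5] (array([531.85924202, 191.02824628,  34.57125406]), [np.float64(0.20223711426217364), np.float64(0.2022371142621787)])
rib [500.6 191.   32.5] (array([501.82659958, 190.51979023,  28.84767135]), [np.float64(0.09088491069674476), np.float64(0.09088491069676512)])
rib [502.6 202.   32.5] (array([503.39947404, 201.88945226,  30.36005476]), [np.float64(0.03805804710547216), np.float64(0.03805804710545986)])
```

```bash
python3 - <<'E'
from h import *
s=readout.sense(); print(s['clock'],s['eef_pos'],s['tcp_rot'])
delta([504.5,196,225],down(169.6))
E
```

```text
2.025 [502.13133243 202.19328814 290.94274864] [3.13866985e+00 1.68812136e-03 2.95981210e+00]
T(cm) [-0.33 -0.59  6.59] rot [ 0.0029  0.0017 -0.0003] dist 66.3
```

Request:
step_arm(
  deltas=[
    {"translation":[-0.15,-0.3,2.5],"rot":[0.003,0.001,0]},
    {"translation":[-0.33,-0.59,5],"rot":[0.003,0.001,0]},
    {"translation":[-0.33,-0.59,6.6],"rot":[0.003,0.001,0]},
    {"translation":[-0.33,-0.59,6.6],"rot":[0.003,0.001,0]},
    {"translation":[-0.33,-0.59,6.6],"rot":[0.003,0.001,0]},
    {"translation":[-0.33,-0.59,6.6],"rot":[0.003,0.001,0]},
  ],
  grip=150,
)

```text
clock: 2.78
eef_pos: [504.2, 196.0, 224.6]
tcp_rot: [-3.141, 0.0, 2.96]
contact_force: [-0.5, -0.1, 0.1]
opening: 0.412
```

```bash
python3 - <<'E'
from h import *
shot('wrist','wrist3')
s=readout.sense(); print(s['clock'],s['eef_pos'],s['tcp_rot'],s['opening'],s['contact_force'])
delta([504.5,196,185.5],down(169.6))
E
```

```text
{'camera_matrix': array([[410.89899406,   0.        , 322.36194703],
       [  0.        , 410.89899406, 240.36632659],
       [  0.        ,   0.        ,   1.        ]]), 'world_to_cam': array([[ 1.81533452e-01,  9.83384553e-01, -6.53303677e-04,
        -2.85471663e+02],
       [-9.34281834e-01,  1.72261676e-01, -3.12159205e-01,
         4.20994714e+02],
       [-3.06860001e-01,  5.72777077e-02,  9.50029581e-01,
        -6.59339398e+01],
       [ 0.00000000e+00,  0.00000000e+00,  0.00000000e+00,
         1.00000000e+00]])}
2.825 [504.13358241 195.96153243 224.48609294] [-3.14129802e+00  2.84869357e-04  2.95987537e+00] 0.4112495637381224 [ 0.13521737 -0.747545    0.20486747]
T(cm) [-0.03  0.01  3.9 ] rot [-0.0003  0.0003 -0.0002] dist 39.0
```

View pics/wrist3.png

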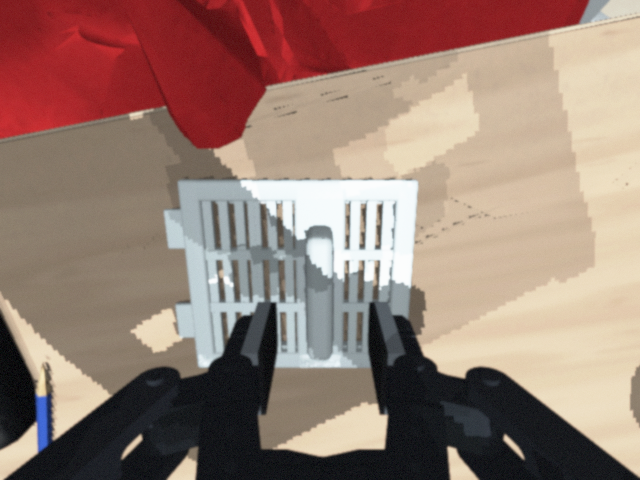

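Request:
step_arm(
  deltas=[
    {"translation":[-0.02,0,1.3],"rot":[0,0,0]},
    {"translation":[-0.03,0,2.6],"rot":[0,0,0]},
    {"translation":[-0.03,0,3.4],"rot":[0,0,0]},
    {"translation":[-0.03,0,3.9],"rot":[0,0,0]},
    {"translation":[-0.03,0,3.9],"rot":[0,0,0]},
    {"translation":[-0.03,0,3.9],"rot":[0,0,0]},
  ],
)

```text
clock: 3.58
eef_pos: [504.2, 195.7, 184.9]
tcp_rot: [-3.141, -0.001, 2.96]
contact_force: [0.5, 0.6, 0.2]
opening: 0.412
```

Request:
step_arm(
  deltas=[
    {"translation":[0,0,0]},
    {"translation":[0,0,0]},
    {"translation":[0,0,0]},
    {"translation":[0,0,0]},
    {"translation":[0,0,0]},
    {"translation":[0,0,0]},
  ],
  grip=255,
  squeeze=40,
)

```text
schema error: expected keys translation, rot
```

```bash
python3 - <<'E'
from h import *
shot('wrist','wrist4')
s=readout.sense(); print(s['clock'],s['eef_pos'],s['tcp_rot'],s['opening'],s['contact_force'])
E
```

```text
{'camera_matrix': array([[410.89899406,   0.        , 322.36194703],
       [  0.        , 410.89899406, 240.36632659],
       [  0.        ,   0.        ,   1.        ]]), 'world_to_cam': array([[ 1.81631925e-01,  9.83365731e-01, -1.29725313e-03,
        -2.85169783e+02],
       [-9.34618163e-01,  1.72217536e-01, -3.11175206e-01,
         4.08643947e+02],
       [-3.05775624e-01,  5.77317881e-02,  9.50351676e-01,
        -2.88535616e+01],
       [ 0.00000000e+00,  0.00000000e+00,  0.00000000e+00,
         1.00000000e+00]])}
3.625 [504.24026092 195.75025281 184.96816526] [-3.14088767e+00 -3.87464284e-04  2.95976169e+00] 0.4115028586826704 [-0.53464397 -0.28541212 -0.06418045]
```

View pics/wrist4.png

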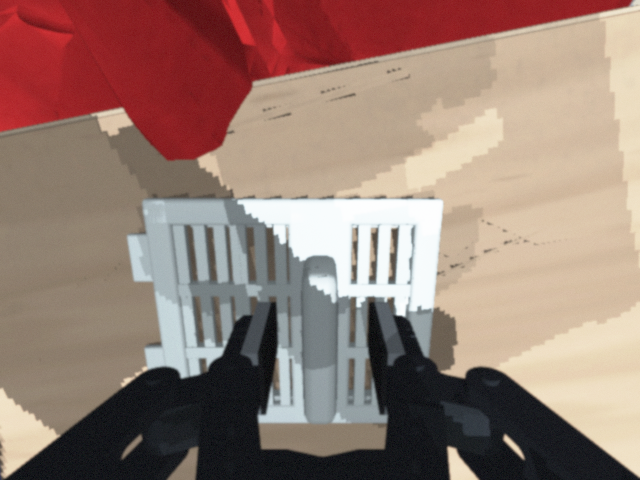

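The rib at (320,340) stands centred between the open pads and there is no contact. I'm closing the gripper.

Request:
step_arm(
  deltas=[
    {"translation":[0,0,0],"rot":[0,0,0]},
    {"translation":[0,0,0],"rot":[0,0,0]},
    {"translation":[0,0,0],"rot":[0,0,0]},
    {"translation":[0,0,0],"rot":[0,0,0]},
    {"translation":[0,0,0],"rot":[0,0,0]},
    {"translation":[0,0,0],"rot":[0,0,0]},
  ],
  grip=255,
  squeeze=50,
)

```text
clock: 4.38
eef_pos: [504.2, 195.8, 185.1]
tcp_rot: [-3.141, -0.0, 2.96]
contact_force: [-1.0, 0.4, 5.5]
opening: 0.128
```

```bash
python3 - <<'E'
from h import *
s=readout.sense(); print(s['clock'],s['eef_pos'],s['tcp_rot'],s['opening'],s['contact_force'],s['qpos'])
E
```

```text
4.375 [504.23036182 195.75279758 185.10659713] [-3.14089759e+00 -3.34268939e-04  2.95978879e+00] 0.12764734785956136 [-1.03288249  0.44119759  5.50405812] [ 3.67668683e-01  5.32732636e-01  1.95909722e+00 -6.90620133e-04
  6.50410962e-01 -1.02077414e+00]
```

Request:
step_arm(
  deltas=[
    {"translation":[0,0,-0.5],"rot":[0,0,0]},
    {"translation":[0,0,-2.5],"rot":[0,0,0]},
    {"translation":[0,0,-6],"rot":[0,0,0]},
    {"translation":[0,0,-10],"rot":[0,0,0]},
    {"translation":[0,0,-13],"rot":[0,0,0]},
    {"translation":[0,0,-15],"rot":[0,0,0]},
    {"translation":[0,0,-15],"rot":[0,0,0]},
  ],
)

```text
clock: 5.25
eef_pos: [504.5, 195.9, 336.1]
tcp_rot: [3.141, 0.002, 2.96]
contact_force: [0.3, -0.2, -1.3]
opening: 0.128
```

```bash
python3 - <<'E'
from h import *
shot('wrist','wrist5')
s=readout.sense(); print(s['clock'],s['eef_pos'],s['tcp_rot'],s['opening'],s['contact_force'],s['qpos'])
delta([502,110,335],down(93))
E
```

```text
{'camera_matrix': array([[410.89899406,   0.        , 322.36194703],
       [  0.        , 410.89899406, 240.36632659],
       [  0.        ,   0.        ,   1.        ]]), 'world_to_cam': array([[ 1.81623177e-01,  9.83368200e-01,  6.42598898e-05,
        -2.85688478e+02],
       [-9.33860655e-01,  1.72499854e-01, -3.13285934e-01,
         4.56259680e+02],
       [-3.08086510e-01,  5.68399770e-02,  9.49658844e-01,
        -1.70900030e+02],
       [ 0.00000000e+00,  0.00000000e+00,  0.00000000e+00,
         1.00000000e+00]])}
5.3 [504.14848745 195.78852339 334.85638407] [-3.14104528e+00 -8.34941725e-05  2.95975673e+00] 0.1267251753667011 [ 0.11889337  0.13313957 -1.70040889] [ 3.67786293e-01  3.03841177e-01  1.87911963e+00 -5.16902026e-04
  9.58989038e-01 -1.02087717e+00]
T(cm) [-1.34 -8.48 -0.01] rot [-5.0000e-04  3.0000e-04  1.3366e+00] dist 85.8
```

View pics/wrist5.png

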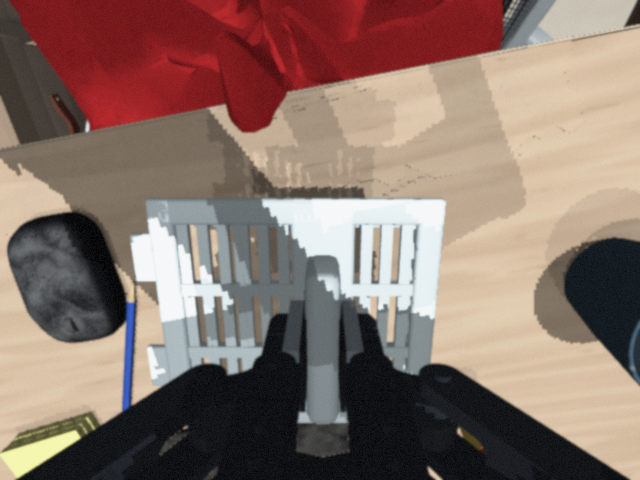

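The lid is held level, with its far corners at (147,200) and (445,200). I'm carrying it now.

Request:
step_arm(
  deltas=[
    {"translation":[-0.15,-1,0],"rot":[0,0,0.165]},
    {"translation":[-0.3,-2.1,0],"rot":[0,0,0.33]},
    {"translation":[-0.5,-3.2,0],"rot":[0,0,0.5]},
    {"translation":[-0.7,-4.3,0],"rot":[0,0,0.67]},
    {"translation":[-0.85,-5.3,0],"rot":[0,0,0.84]},
    {"translation":[-1,-6.4,0],"rot":[0,0,1.0]},
    {"translation":[-1.2,-7.5,0],"rot":[0,0,1.17]},
    {"translation":[-1.34,-8.5,0],"rot":[0,0,1.337]},
  ],
)

```text
clock: 6.3
eef_pos: [501.5, 109.3, 333.2]
tcp_rot: [-3.138, 0.001, 1.617]
contact_force: [-0.3, -0.8, -1.3]
opening: 0.129
```

```bash
python3 - <<'E'
from h import *
s=readout.sense(); print(s['clock'],s['eef_pos'],s['tcp_rot'],s['opening'],s['contact_force'],s['qpos'])
p=[502,110,335];Rc=down(93)
delta([500,-15,335],down(20),p,Rc)
E
```

```text
6.3 [501.49202943 109.29444576 333.1803163 ] [-3.13801608e+00  1.24960486e-03  1.61724305e+00] 0.12932311783726358 [-0.27077569 -0.8069735  -1.26462937] [ 2.11872979e-01  2.67001228e-01  1.93655859e+00 -7.95912971e-04
  9.41766509e-01  1.65897978e-01]
T(cm) [-12.47  -0.85  -0.  ] rot [ 0.     -0.      1.2741] dist 125.0
```

Request:
step_arm(
  deltas=[
    {"translation":[-1.55,-0.1,0],"rot":[0,0,0.16]},
    {"translation":[-3.1,-0.2,0],"rot":[0,0,0.32]},
    {"translation":[-4.7,-0.3,0],"rot":[0,0,0.48]},
    {"translation":[-6.2,-0.4,0],"rot":[0,0,0.64]},
    {"translation":[-7.8,-0.5,0],"rot":[0,0,0.8]},
    {"translation":[-9.3,-0.6,0],"rot":[0,0,0.96]},
    {"translation":[-10.9,-0.7,0],"rot":[0,0,1.12]},
    {"translation":[-12.5,-0.85,0],"rot":[0,0,1.275]},
  ],
)

```text
clock: 7.3
eef_pos: [499.5, -16.0, 333.3]
tcp_rot: [-3.141, 0.004, 0.343]
contact_force: [-0.2, 0.6, -1.1]
opening: 0.13
```

```bash
python3 - <<'E'
from h import *
delta([499,-60,335],down(-3.2),[500,-15,335],down(20))
E
```

```text
T(cm) [-1.63  4.19  0.  ] rot [ 0.     -0.      0.4049] dist 45.0
```

Request:
step_arm(
  deltas=[
    {"translation":[-0.5,1.4,0],"rot":[0,0,0.14]},
    {"translation":[-1.1,2.8,0],"rot":[0,0,0.28]},
    {"translation":[-1.63,4.19,0],"rot":[0,0,0.405]},
    {"translation":[-1.63,4.19,0],"rot":[0,0,0.405]},
    {"translation":[-1.63,4.19,0],"rot":[0,0,0.405]},
    {"translation":[-1.63,4.19,0],"rot":[0,0,0.405]},
  ],
)

```text
clock: 8.05
eef_pos: [498.9, -59.9, 334.6]
tcp_rot: [3.141, 0.002, -0.055]
contact_force: [0.4, -0.0, -1.4]
opening: 0.128
```

```bash
python3 - <<'E'
from h import *
shot('wrist','wrist6');shot('side','side6');shot('scene','scene6')
s=readout.sense(); print(s['clock'],s['eef_pos'],s['tcp_rot'],s['opening'],s['contact_force'],s['qpos'])
E
```

```text
{'camera_matrix': array([[410.89899406,   0.        , 322.36194703],
       [  0.        , 410.89899406, 240.36632659],
       [  0.        ,   0.        ,   1.        ]]), 'world_to_cam': array([[-5.59963555e-02, -9.98430244e-01,  1.20649560e-03,
        -3.07232144e+01],
       [ 9.48208321e-01, -5.35580388e-02, -3.13101447e-01,
        -4.56450592e+02],
       [ 3.12674572e-01, -1.63885308e-02,  9.49718921e-01,
        -4.70286565e+02],
       [ 0.00000000e+00,  0.00000000e+00,  0.00000000e+00,
         1.00000000e+00]])}
{'camera_matrix': array([[457.80573136,   0.        , 319.74082725],
       [  0.        , 457.80573136, 246.8366337 ],
       [  0.        ,   0.        ,   1.        ]]), 'world_to_cam': array([[-9.99999667e-01, -4.70700293e-04, -6.66506675e-04,
         4.44811644e+02],
       [-3.66464148e-05, -7.90105417e-01,  6.12970986e-01,
        -1.93868557e+01],
       [-8.15136156e-04,  6.12970806e-01,  7.90105136e-01,
        -1.34889388e+03],
       [ 0.00000000e+00,  0.00000000e+00,  0.00000000e+00,
         1.00000000e+00]])}
{'camera_matrix': array([[443.99788977,   0.        , 322.83070569],
       [  0.        , 443.99788977, 238.67366898],
       [  0.        ,   0.        ,   1.        ]]), 'world_to_cam': array([[-6.44656831e-01, -7.64467575e-01, -2.62630508e-03,
         2.84250859e+02],
       [ 4.06859454e-01, -3.45999084e-01,  8.45428896e-01,
        -2.35937588e+02],
       [-6.47211677e-01,  5.43942976e-01,  5.34081533e-01,
        -1.06611039e+03],
       [ 0.00000000e+00,  0.00000000e+00,  0.00000000e+00,
         1.00000000e+00]])}
8.2 [498.997858   -60.05687178 334.86656828] [ 3.14071423e+00  1.02740853e-03 -5.59649570e-02] 0.1279711802364188 [ 0.82598995 -0.10960228 -1.11208109] [-1.22445098e-01  2.48438093e-01  1.95787384e+00 -1.17308960e-03
  9.36247829e-01  1.50501161e+00]
```

View pics/wrist6.png

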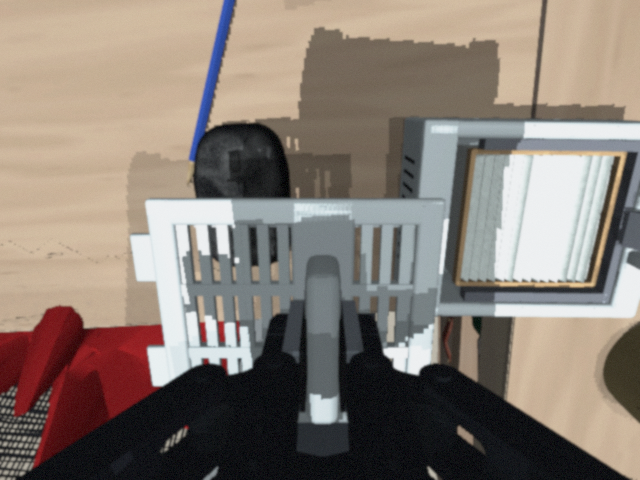

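View pics/side6.png

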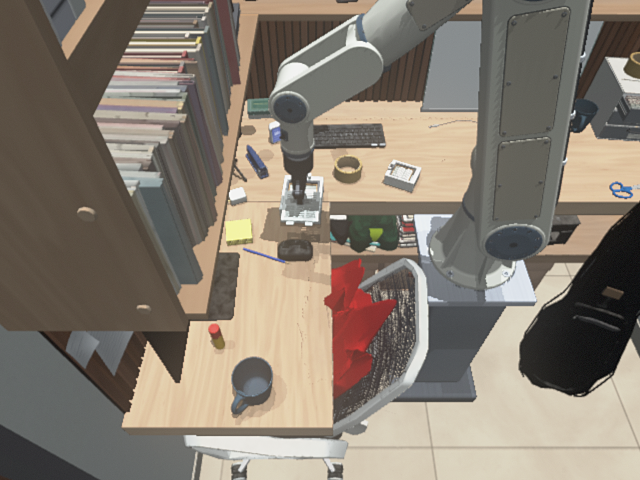

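The lid shows with its tabs at (143,258) and (157,362). The cleaner's ledge side is visible at (430–455, 120–315), and its catch is at the right border (632,230).

```bash
python3 - <<'E'
from h import *
zoom('wrist6',390,105,640,335,3,'w6z');zoom('wrist6',130,190,460,400,2.4,'w6l')
E
```

```text
(no output)
```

View pics/w6z.png

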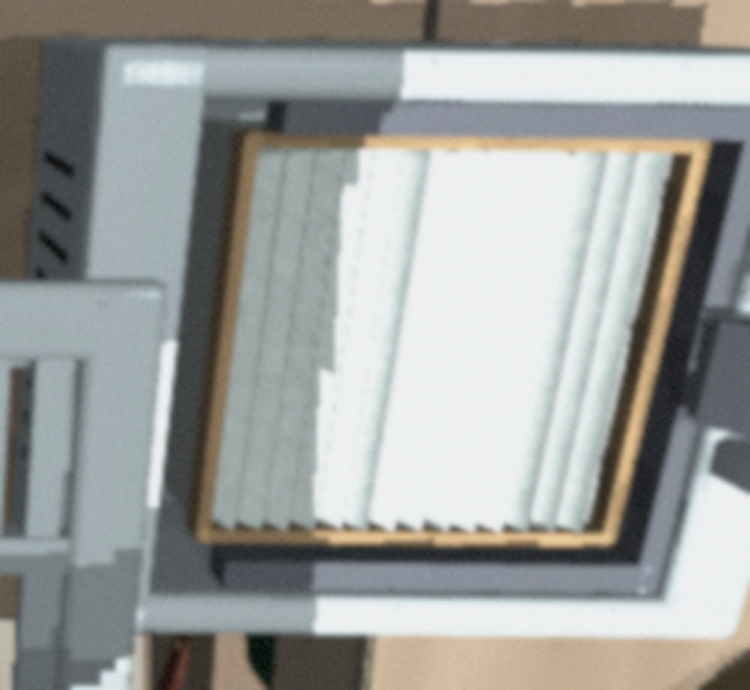

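View pics/w6l.png

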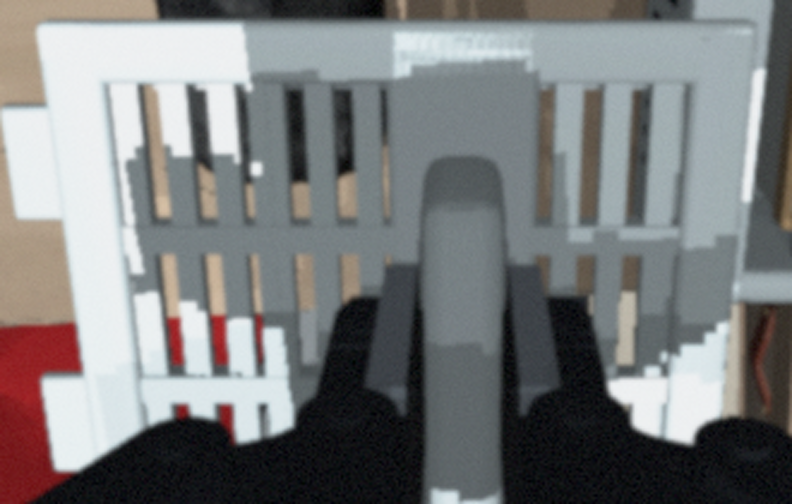

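```bash
cat > cl.py <<'E'
from h import *
def rigid2(A,B):
    A=np.array(A,float);B=np.array(B,float); a=A-A.mean(0);b=B-B.mean(0)
    H=(a*[1,1]).T@b; th=np.arctan2(H[0,1]-H[1,0],H[0,0]+H[1,1]); Rm=np.array([[np.cos(th),-np.sin(th)],[np.sin(th),np.cos(th)]])
    t=B.mean(0)-Rm@A.mean(0); return t,np.degrees(th),(A@Rm.T+t-B)
def pnp(d,obj,px):
    ok,rv,tv=cv2.solvePnP(np.array(obj,float),np.array(px,float),np.array(d['K']),None,flags=cv2.SOLVEPNP_SQPNP)
    ok,rv,tv=cv2.solvePnP(np.array(obj,float),np.array(px,float),np.array(d['K']),None,rv,tv,True,flags=cv2.SOLVEPNP_ITERATIVE)
    q,_=cv2.projectPoints(np.array(obj,float),rv,tv,np.array(d['K']),None)
    res=q[:,0]-px
    F=np.diag([1,-1,-1]); T=d['T']; Rc=F@cv2.Rodrigues(rv)[0]; tc=F@tv[:,0]
    Rw=T[:3,:3].T@Rc; tw=T[:3,:3].T@(tc-T[:3,3]); return tw,R.from_matrix(Rw),res
E
python3 - <<'E'
from cl import *
d=load('wrist6')
f=lambda p:(389.67+p[0]/3,104.67+p[1]/3)
px=[(103,44),(203,97),(663,598),(735,637)]; obj=[(-75,62),(-55,52),(57,-52),(75,-62)]
for z in(60,64,68):
    t,th,res=rigid2(obj,[onz(d,*f(p),z)[:2] for p in px]); print('cleaner',z,t,th,res.round(1).tolist())
g=lambda p:(129.8+p[0]/2.4,189.8+p[1]/2.4)
obj=[(-55,50,8.5),(55,50,8.5),(-65,35,3),(-65,15,3),(-65,-15,3),(-65,-35,3)]
px=np.array([g(p) for p in [(41,24),(753,22),(2,107),(17,217),(43,377),(58,471)]])
t,Rl,res=pnp(d,obj,px); print('lid',t,res.round(2).tolist())
s=readout.sense(); Rt=R.from_euler('xyz',s['tcp_rot']); p=s['eef_pos']
print('lid in tool',Rt.inv().apply(t-p)); print((Rt.inv()*Rl).as_matrix().round(3))
E
```

```text
cleaner 60 [ 499.74300797 -191.88822787] -93.82516560102631 [[-0.5, -0.7], [-0.9, -0.6], [1.0, 0.5], [0.4, 0.8]]
cleaner 64 [ 501.02995067 -189.76224691] -93.82516560102633 [[0.6, 0.5], [0.0, 0.3], [0.0, -0.4], [-0.7, -0.4]]
cleaner 68 [ 502.31689338 -187.63626596] -93.82516560102631 [[1.7, 1.7], [1.0, 1.1], [-0.9, -1.2], [-1.8, -1.6]]
lid [495.58395285 -48.4405486  146.24568506] [[-0.39, -0.19], [0.15, -0.32], [0.33, 0.06], [1.0, 1.41], [-0.35, -0.64], [-0.82, -0.34]]
lid in tool [ -3.86453514 -11.5728652  188.61486012]
[[-0.002  1.     0.007]
 [ 1.     0.002  0.025]
 [ 0.025  0.007 -1.   ]]
```

```bash
python3 - <<'E'
from cl import *
s=readout.sense(); Rt=R.from_euler('xyz',s['tcp_rot']); p=np.array(s['eef_pos'])
d=load('wrist6')
g=lambda p:(129.8+p[0]/2.4,189.8+p[1]/2.4)
obj=[(-55,50,8.5),(55,50,8.5),(-65,35,3),(-65,15,3),(-65,-15,3),(-65,-35,3)]
px=[g(q) for q in [(41,24),(753,22),(2,107),(17,217),(43,377),(58,471)]]
for z0 in(183,185.1,187):
  B=[]
  for o,q in zip(obj,px):
    c,r=ray(d,*q); c=Rt.inv().apply(c-p); r=Rt.inv().apply(r); B.append((c+r*((z0-o[2])-c[2])/r[2])[:2])
  # lid x->tool y, lid y->tool x : fit in (y,x) ordering
  t,th,res=rigid2([o[:2] for o in obj],[(b[1],b[0]) for b in B]); print(z0,'tool y,x',t,th,res.round(1).tolist())
E
```

```text
183 tool y,x [-10.06512509  -1.74623227] 0.1637835133755843 [[-1.1, 0.8], [3.3, 0.8], [-0.7, 0.4], [-0.4, -0.7], [-0.5, -0.4], [-0.6, -1.0]]
185.1 tool y,x [-10.79753157  -2.66261198] 0.1600903218682921 [[-0.9, 0.4], [2.0, 0.4], [-0.4, 0.2], [-0.1, -0.7], [-0.2, -0.0], [-0.3, -0.3]]
187 tool y,x [-11.46015982  -3.49165082] 0.1568367675208722 [[-0.8, -0.0], [0.7, -0.0], [-0.2, -0.1], [0.2, -0.6], [0.0, 0.4], [-0.0, 0.4]]
```

```bash
cat > plan.py <<'E'
from cl import *
C=dict(c=np.array([501.0,-189.8,0]),th=-93.7)
TL=np.array([-2.0,-10.3,186.0])   # lid origin in tool
RTL=R.from_matrix(np.array([[0,1,0],[1,0,0],[0,0,-1.]]))  # lid->tool
def Rcl(): return R.from_euler('z',C['th'],degrees=True)
def target(lx,ly,lz,thdeg,yawd=0):
    Rlc=R.from_euler('z',yawd,degrees=True)*R.from_euler('y',-thdeg,degrees=True)  # lip (-x) down => x axis points up: rot about y negative
    Rw=Rcl()*Rlc
    lipw=C['c']+Rcl().apply([lx,ly,lz])
    ow=lipw-Rw.apply([-65,0,3])
    Rt=Rw*RTL.inv()
    return ow-Rt.apply(TL),Rt
def lidnow(p=None,Rt=None):
    if p is None: p,Rt=cur()
    Rw=Rt*RTL; o=p+Rt.apply(TL); lip=Rcl().inv().apply(o+Rw.apply([-65,0,3])-C['c']); edge=Rcl().inv().apply(o+Rw.apply([55,0,8.5])-C['c'])
    rel=(Rcl().inv()*Rw).as_euler('xyz',degrees=True)
    print('lip',lip.round(1),'edge',edge.round(1),'rel rpy',rel.round(2))
E
python3 - <<'E'
from plan import *
lidnow(); s=readout.sense(); print(s['clock'],s['eef_pos'])
p,Rg=target(-50,0,95,15); print(p,Rg.as_euler('xyz')); delta(p,Rg)
E
```

```text
lip [-204.5  -13.2  151.8] edge [-84.5 -12.2 157.4] rel rpy [-0.06 -0.05  0.49]
8.2 [498.997858   -60.05687178 334.86656828]
[ 504.58524073 -165.35073172  291.25350031] [ 2.87979327  0.         -0.06457718]
T(cm) [ 1.15 10.48  4.37] rot [-2.609e-01 -1.000e-04  8.700e-03] dist 114.1
```

Request:
step_arm(
  deltas=[
    {"translation":[0.2,1.5,0.2],"rot":[-0.04,0,0.001]},
    {"translation":[0.4,3.2,0.5],"rot":[-0.08,0,0.003]},
    {"translation":[0.6,5.5,1],"rot":[-0.13,0,0.005]},
    {"translation":[0.8,7.5,2],"rot":[-0.18,0,0.007]},
    {"translation":[1,9.3,3.2],"rot":[-0.22,0,0.009]},
    {"translation":[1.15,10.48,4.37],"rot":[-0.261,0,0.009]},
    {"translation":[1.15,10.48,4.37],"rot":[-0.261,0,0.009]},
    {"translation":[1.15,10.48,4.37],"rot":[-0.261,0,0.009]},
  ],
)

```text
clock: 9.2
eef_pos: [504.6, -165.3, 291.6]
tcp_rot: [2.881, -0.0, -0.066]
contact_force: [-0.3, -0.4, -0.9]
opening: 0.128
```

```bash
python3 - <<'E'
from plan import *
shot('wrist','wrist7');shot('side','side7');
s=readout.sense(); print(s['clock'],s['eef_pos'],s['tcp_rot'],s['opening'],s['contact_force']); lidnow()
zoom('side7',240,150,360,250,6,'s7z')
E
```

```text
{'camera_matrix': array([[410.89899406,   0.        , 322.36194703],
       [  0.        , 410.89899406, 240.36632659],
       [  0.        ,   0.        ,   1.        ]]), 'world_to_cam': array([[-6.45105012e-02, -9.63880252e-01,  2.58405216e-01,
        -2.00679394e+02],
       [ 9.42843034e-01, -1.43705682e-01, -3.00658760e-01,
        -4.96612171e+02],
       [ 3.26933339e-01,  2.24239911e-01,  9.18058307e-01,
        -3.91522634e+02],
       [ 0.00000000e+00,  0.00000000e+00,  0.00000000e+00,
         1.00000000e+00]])}
{'camera_matrix': array([[457.80573136,   0.        , 319.74082725],
       [  0.        , 457.80573136, 246.8366337 ],
       [  0.        ,   0.        ,   1.        ]]), 'world_to_cam': array([[-9.99999667e-01, -4.70700293e-04, -6.66506675e-04,
         4.44811644e+02],
       [-3.66464148e-05, -7.90105417e-01,  6.12970986e-01,
        -1.93868557e+01],
       [-8.15136156e-04,  6.12970806e-01,  7.90105136e-01,
        -1.34889388e+03],
       [ 0.00000000e+00,  0.00000000e+00,  0.00000000e+00,
         1.00000000e+00]])}
9.3 [ 504.6594413  -165.35161841  291.84163569] [ 2.88023052e+00 -9.97737669e-04 -6.56637845e-02] 0.12750844962157398 [-0.27397397 -0.45287207 -0.59373757]
lip [-50.1   0.3  95.6] edge [6.440e+01 1.000e-01 1.319e+02] rel rpy [  0.06 -14.97  -0.08]
```

View pics/wrist7.png

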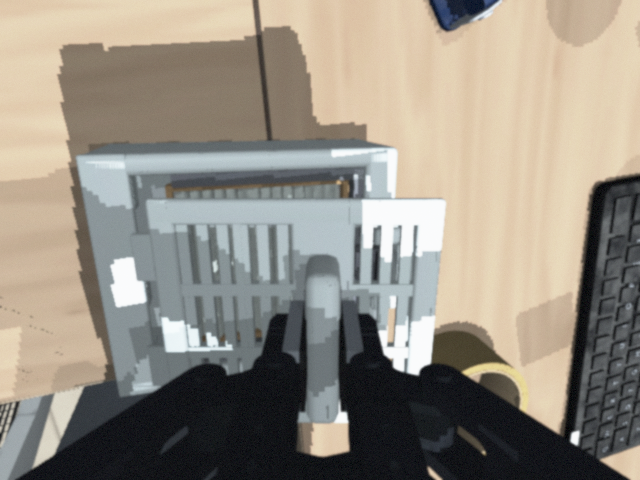

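View pics/s7z.png

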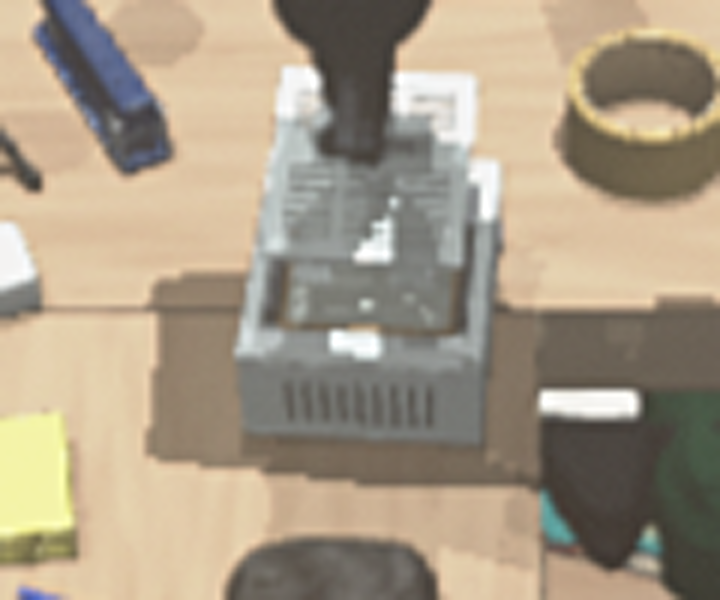

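The cleaner's ledge side shows, with outer corners about (78,157) and (120,395). The lid is tilted above the opening and its tabs are near (140,260).

```bash
python3 - <<'E'
from h import *
zoom('wrist7',65,135,225,405,2.2*1,'w7a'); zoom('wrist7',65,135,255,275,4,'w7b'); zoom('wrist7',85,270,245,410,4,'w7c')
E
```

```text
(no output)
```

View pics/w7b.png

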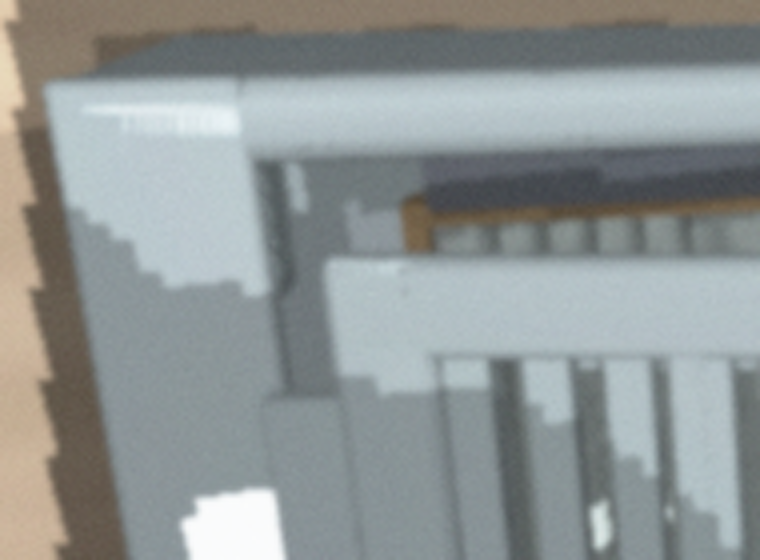

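View pics/w7c.png

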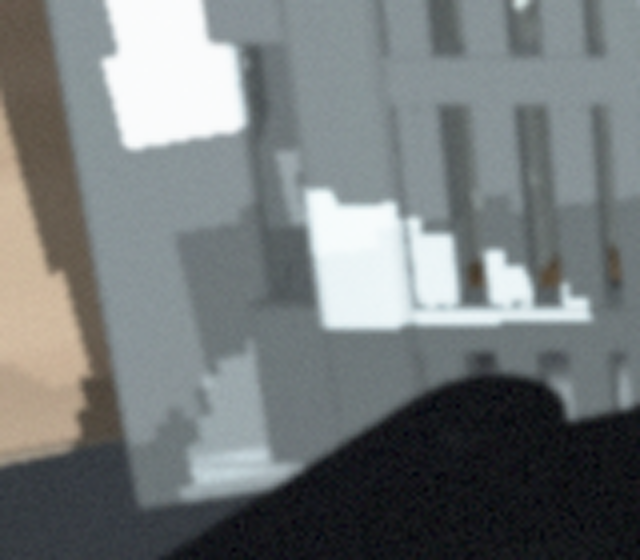

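```bash
python3 - <<'E'
from plan import *
d=load('wrist7')
f=lambda x0,y0,u,v:(x0-.375+u/4,y0-.375+v/4)
cx=[f(65,135,47,87),f(85,270,138,508),f(65,135,250,160)]; ob=[(-75,62),(-75,-62),(-55,52)]
W=[onz(d,*q,64)[:2] for q in cx]; print(rigid2(ob,W), 'len',np.linalg.norm(W[0]-W[1]))
mid=(W[0]+W[1])/2; v=W[0]-W[1]; a=np.degrees(np.arctan2(v[1],v[0]))-90; print('dir',a,'center',mid+75*np.array([np.cos(np.radians(a)),np.sin(np.radians(a))]))
s=readout.sense(); Rt=R.from_euler('xyz',s['tcp_rot']); p=np.array(s['eef_pos'])
obj=[(-55,50,8.5),(-65,35,3),(-65,-15,3)]; px=[f(65,135,327,258),f(65,135,265,398),f(85,270,254,305)]
for z0 in(185,186,188):
  B=[]
  for o,q in zip(obj,px):
    c,r=ray(d,*q); c=Rt.inv().apply(c-p); r=Rt.inv().apply(r); B.append((c+r*((z0-o[2])-c[2])/r[2])[:2])
  t,th,res=rigid2([o[:2] for o in obj],[(b[1],b[0]) for b in B]); print(z0,'tool y,x',t,th,res.round(1).tolist())
E
```

```text
(array([ 500.76081831, -190.67783044]), np.float64(-93.81658162761187), array([[ 1.01811173,  0.57549858],
       [-0.48318656,  0.0015812 ],
       [-0.53492516, -0.57707977]])) len 122.5420784241263
dir -94.13105239635136 center [ 500.08270463 -190.93784338]
185 tool y,x [-10.40389488  -3.04286456] -0.14903013421104483 [[-0.1, 0.1], [0.1, 0.1], [-0.1, -0.3]]
186 tool y,x [-10.87130864  -3.42394874] -0.14016989060289708 [[-0.1, -0.0], [0.1, 0.1], [-0.0, -0.0]]
188 tool y,x [-11.80627874  -4.1864782 ] -0.12278676717102441 [[-0.2, -0.4], [0.2, -0.1], [0.0, 0.5]]
```

```bash
sed -i 's/501.0,-189.8,0/500.7,-190.3,0/; s/-93.7/-93.85/; s/-2.0,-10.3,186.0/-3.0,-10.6,186.0/' plan.py; python3 - <<'E'
from plan import *
lidnow(); p,Rg=target(-51,0,65,15); delta(p,Rg);p,Rg=target(-51.5,0,55.5,15); delta(p,Rg)
E
```

```text
lip [-50.9  -0.6  95.5] edge [ 63.6  -0.4 131.8] rel rpy [  0.06 -14.97   0.07]
T(cm) [ 0.07 -0.81  2.94] rot [-0.0004 -0.0014  0.0012] dist 30.5
T(cm) [ 0.07 -1.1   3.85] rot [-0.0004 -0.0014  0.0012] dist 40.0
```

Request:
step_arm(
  deltas=[
    {"translation":[0.03,-0.3,1],"rot":[0,-0.001,0.001]},
    {"translation":[0.05,-0.5,2],"rot":[0,-0.001,0.001]},
    {"translation":[0.07,-0.81,2.94],"rot":[0,-0.001,0.001]},
    {"translation":[0.07,-0.81,2.94],"rot":[0,-0.001,0.001]},
    {"translation":[0.07,-0.81,2.94],"rot":[0,-0.001,0.001]},
  ],
)

```text
clock: 9.93
eef_pos: [505.2, -165.6, 260.7]
tcp_rot: [2.88, 0.001, -0.067]
contact_force: [-0.7, -0.2, -0.6]
opening: 0.127
```

Request:
step_arm(
  deltas=[
    {"translation":[0,-0.07,0.25],"rot":[0,0,0]},
    {"translation":[0,-0.14,0.5],"rot":[0,0,0]},
    {"translation":[0,-0.21,0.7],"rot":[0,0,0]},
    {"translation":[0,-0.29,0.91],"rot":[0,0,0]},
    {"translation":[0,-0.29,0.91],"rot":[0,0,0]},
    {"translation":[0,-0.29,0.91],"rot":[0,0,0]},
  ],
)

```text
clock: 10.68
eef_pos: [505.2, -165.1, 251.2]
tcp_rot: [2.88, 0.001, -0.067]
contact_force: [-0.7, -1.0, -1.2]
opening: 0.128
```

```bash
python3 - <<'E'
from plan import *
shot('wrist','wrist8');
s=readout.sense(); print(s['clock'],s['eef_pos'],s['tcp_rot'],s['opening'],s['contact_force']); lidnow()
zoom('wrist8',65,120,255,260,4,'w8b'); zoom('wrist8',85,270,245,410,4,'w8c')
E
```

```text
{'camera_matrix': array([[410.89899406,   0.        , 322.36194703],
       [  0.        , 410.89899406, 240.36632659],
       [  0.        ,   0.        ,   1.        ]]), 'world_to_cam': array([[-6.56435861e-02, -9.63542554e-01,  2.59377458e-01,
        -1.89640492e+02],
       [ 9.42342843e-01, -1.45343955e-01, -3.01438385e-01,
        -5.09131611e+02],
       [ 3.28147657e-01,  2.24634994e-01,  9.17528329e-01,
        -3.55155846e+02],
       [ 0.00000000e+00,  0.00000000e+00,  0.00000000e+00,
         1.00000000e+00]])}
10.725 [ 505.2137484  -165.13369905  251.29326959] [ 2.87967002e+00  4.83720296e-04 -6.72819636e-02] 0.13267915804402786 [-0.00639243 -0.39162572  0.09173501]
lip [-51.   -0.3  55. ] edge [63.4 -0.3 91.3] rel rpy [ -0.03 -15.01   0.  ]
```

View pics/wrist8.png

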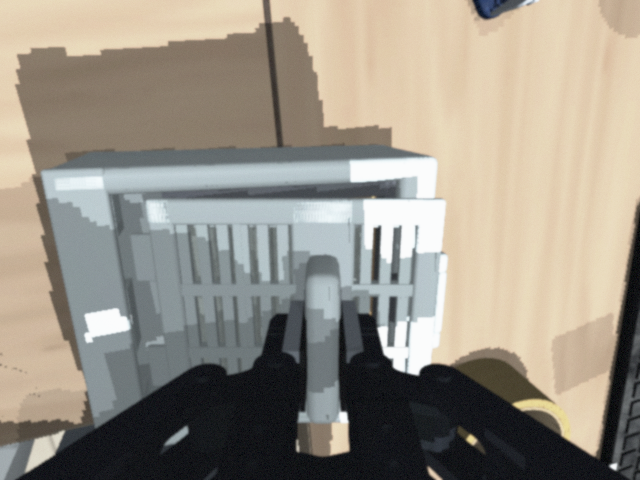

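View pics/w8b.png

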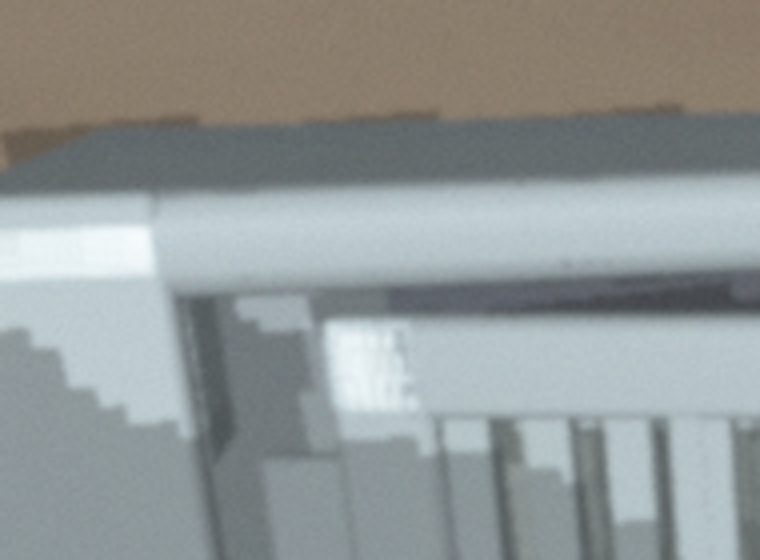

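```bash
python3 - <<'E'
from plan import *
d=load('wrist8')
f=lambda x0,y0,u,v:(x0-.375+u/4,y0-.375+v/4)
Cc=lambda w: Rcl().inv().apply(w-C['c'])
print('inner corner',Cc(onz(d,*f(65,120,172,295),64)).round(1))
print('outer corner',Cc(onz(d,41.5,172,64)).round(1),Cc(onz(d,437,157,64)).round(1))
p,Rt=cur();Rw=Rt*RTL; o=p+Rt.apply(TL)
for P,q in [((-55,50,8.5),f(65,120,325,318)),((-65,35,3),f(65,120,264,460)),((55,50,8.5),(445,199.5))]:
  print('pred',Cc(o+Rw.apply(P)).round(1),proj(d,o+Rw.apply(P)).round(1),'meas px',np.round(q,1), 'at depth',Cc(onz(d,*q,(o+Rw.apply(P))[2])).round(1))
for P in [(-75,62,64),(-55,52,64),(75,62,64),(75,-62,64),(-75,-62,64)]: print(P,proj(d,C['c']+Rcl().apply(P)).round(1))
E
```

```text
inner corner [-55.   52.6  64. ]
outer corner [-74.   60.9  64. ] [73.6 61.3 64. ]
pred [-42.8  49.7  62.8] [[146.3 198.8]] meas px [145.9 199.1] at depth [-43.   49.6  62.8]
pred [-51.   34.7  54.9] [[131.5 233.7]] meas px [130.6 234.6] at depth [-51.4  34.4  54.9]
pred [63.4 49.7 91.3] [[447.8 198.5]] meas px [445.  199.5] at depth [62.3 49.4 91.3]
(-75, 62, 64) [[ 37.5 168.9]]
(-55, 52, 64) [[108.  195.1]]
(75, 62, 64) [[440.1 155.1]]
(75, -62, 64) [[418.8 398.2]]
(-75, -62, 64) [[100.5 460. ]]
```

View pics/w8c.png

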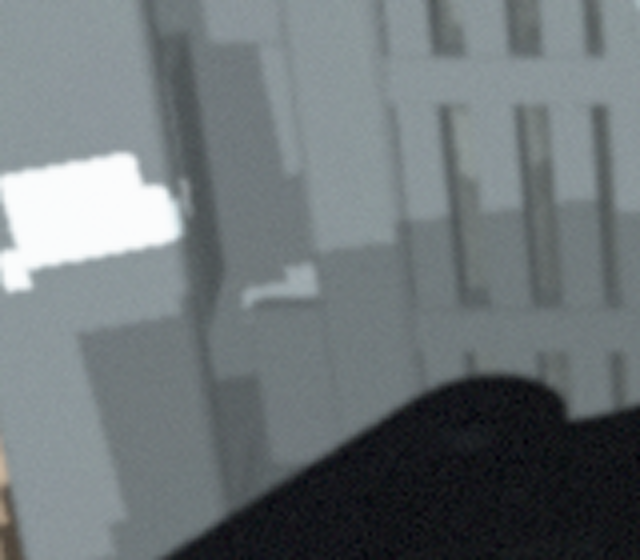

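```bash
python3 - <<'E'
from plan import *
d=load('wrist8')
for y in (52,35.75,14.25,-14.25,-35.75):
  for z in (60,48):
    q=proj(d,C['c']+Rcl().apply((-55,y,z)))[0]; print(y,z,'w8b',((q-[64.625,119.625])*4).round(),'w8c',((q-[84.625,269.625])*4).round())
zoom('wrist8',85,215,145,380,4.8,'w8d')
E
```

```text
52 60 w8b [183. 293.] w8c [ 103. -307.]
52 48 w8b [210. 269.] w8c [ 130. -331.]
35.75 60 w8b [211. 464.] w8c [ 131. -136.]
35.75 48 w8b [235. 430.] w8c [ 155. -170.]
14.25 60 w8b [246. 674.] w8c [166.  74.]
14.25 48 w8b [266. 627.] w8c [186.  27.]
-14.25 60 w8b [287. 927.] w8c [207. 327.]
-14.25 48 w8b [304. 867.] w8c [224. 267.]
-35.75 60 w8b [ 316. 1100.] w8c [236. 500.]
-35.75 48 w8b [ 330. 1032.] w8c [250. 432.]
```

View pics/w8d.png

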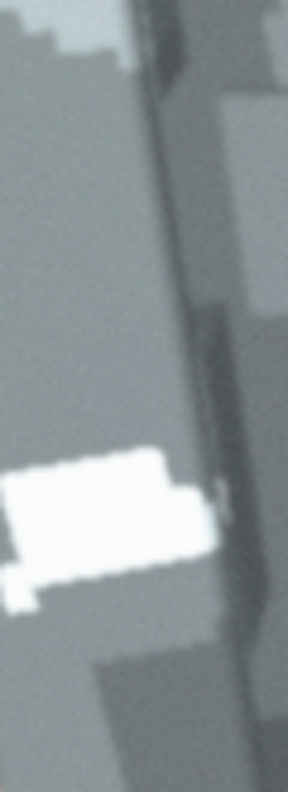

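```bash
python3 - <<'E'
from plan import *
d=load('wrist8')
Cc=lambda w: Rcl().inv().apply(w-C['c'])
p,Rt=cur();Rw=Rt*RTL; o=p+Rt.apply(TL)
for P,q in [((-65,35,3),(130.6,234.6)),((-65,15,3),(137.1,280.4)),((-65,-15,3),(145.6,346))]:
  w=o+Rw.apply(P); print('pred px',proj(d,w).round(1),q,'pred',Cc(w).round(2),'meas',Cc(onz(d,*q,w[2])).round(2))
E
sed -i 's/-3.0,-10.6,186.0/-3.3,-10.8,186.0/' plan.py; python3 - <<'E'
from plan import *
lidnow()
for x in (-54.5,-58,-61.5):
  delta(*target(x,0,55.5,15))
E
```

```text
pred px [[131.5 233.7]] (130.6, 234.6) pred [-51.05  34.72  54.94] meas [-51.41  34.37  54.94]
pred px [[138.7 280.9]] (137.1, 280.4) pred [-51.05  14.72  54.95] meas [-51.61  15.02  54.95]
pred px [[148.6 345.6]] (145.6, 346) pred [-51.05 -15.28  54.97] meas [-52.23 -15.3   54.97]
lip [-51.2  -0.6  54.9] edge [63.2 -0.6 91.3] rel rpy [ -0.03 -15.01   0.  ]
T(cm) [ 0.05 -0.3  -0.14] rot [0.0001 0.0005 0.    ] dist 3.3
T(cm) [ 0.05 -0.64 -0.23] rot [0.0001 0.0005 0.    ] dist 6.8
T(cm) [ 0.05 -0.97 -0.32] rot [0.0001 0.0005 0.    ] dist 10.3
```

Request:
step_arm(
  deltas=[
    {"translation":[0.03,-0.1,-0.05],"rot":[0,0,0]},
    {"translation":[0.03,-0.2,-0.1],"rot":[0,0,0]},
    {"translation":[0.03,-0.3,-0.14],"rot":[0,0,0]},
    {"translation":[0.03,-0.4,-0.17],"rot":[0,0,0]},
    {"translation":[0.03,-0.4,-0.17],"rot":[0,0,0]},
    {"translation":[0.03,-0.4,-0.17],"rot":[0,0,0]},
  ],
)

```text
clock: 11.48
eef_pos: [505.8, -160.9, 251.9]
tcp_rot: [2.88, 0.001, -0.067]
contact_force: [0.2, 0.3, -1.2]
opening: 0.122
```

Request:
step_arm(
  deltas=[
    {"translation":[0,-0.08,-0.02],"rot":[0,0,0]},
    {"translation":[0,-0.16,-0.04],"rot":[0,0,0]},
    {"translation":[0,-0.2,-0.05],"rot":[0,0,0]},
    {"translation":[0,-0.2,-0.05],"rot":[0,0,0]},
  ],
)

```text
clock: 11.98
eef_pos: [505.9, -158.8, 251.8]
tcp_rot: [2.88, 0.001, -0.067]
contact_force: [0.2, -1.0, -1.2]
opening: 0.129
```

Request:
step_arm(
  deltas=[
    {"translation":[0,-0.06,-0.02],"rot":[0,0,0]},
    {"translation":[0,-0.12,-0.03],"rot":[0,0,0]},
    {"translation":[0,-0.18,-0.05],"rot":[0,0,0]},
    {"translation":[0,-0.23,-0.06],"rot":[0,0,0]},
    {"translation":[0,-0.23,-0.06],"rot":[0,0,0]},
  ],
)

```text
clock: 12.6
eef_pos: [506.1, -156.4, 251.8]
tcp_rot: [2.88, 0.001, -0.067]
contact_force: [-0.1, 0.4, -1.1]
opening: 0.13
```

```bash
python3 - <<'E'
from plan import *
shot('wrist','wrist9');
s=readout.sense(); print(s['clock'],s['eef_pos'],s['opening'],s['contact_force'],s['wrist_torque']); lidnow()
zoom('wrist9',60,120,260,270,4,'w9b')
shot('side','side9');zoom('side9',240,150,360,250,6,'s9z')
E
```

```text
{'camera_matrix': array([[410.89899406,   0.        , 322.36194703],
       [  0.        , 410.89899406, 240.36632659],
       [  0.        ,   0.        ,   1.        ]]), 'world_to_cam': array([[-6.55994003e-02, -9.63548824e-01,  2.59365345e-01,
        -1.81316639e+02],
       [ 9.42341321e-01, -1.45302556e-01, -3.01463103e-01,
        -5.08501092e+02],
       [ 3.28160867e-01,  2.24634883e-01,  9.17523632e-01,
        -3.57901578e+02],
       [ 0.00000000e+00,  0.00000000e+00,  0.00000000e+00,
         1.00000000e+00]])}
12.65 [ 506.07688193 -156.40961742  251.78766246] 0.12261928605420455 [ 0.09840539 -0.22965286 -1.38237727] [ 0.15434966 -0.02452028 -0.05569077]
lip [-60.   -0.3  55.4] edge [54.5 -0.3 91.8] rel rpy [-3.000e-02 -1.501e+01  1.000e-02]
{'camera_matrix': array([[457.80573136,   0.        , 319.74082725],
       [  0.        , 457.80573136, 246.8366337 ],
       [  0.        ,   0.        ,   1.        ]]), 'world_to_cam': array([[-9.99999667e-01, -4.70700293e-04, -6.66506675e-04,
         4.44811644e+02],
       [-3.66464148e-05, -7.90105417e-01,  6.12970986e-01,
        -1.93868557e+01],
       [-8.15136156e-04,  6.12970806e-01,  7.90105136e-01,
        -1.34889388e+03],
       [ 0.00000000e+00,  0.00000000e+00,  0.00000000e+00,
         1.00000000e+00]])}
```

View pics/wrist9.png

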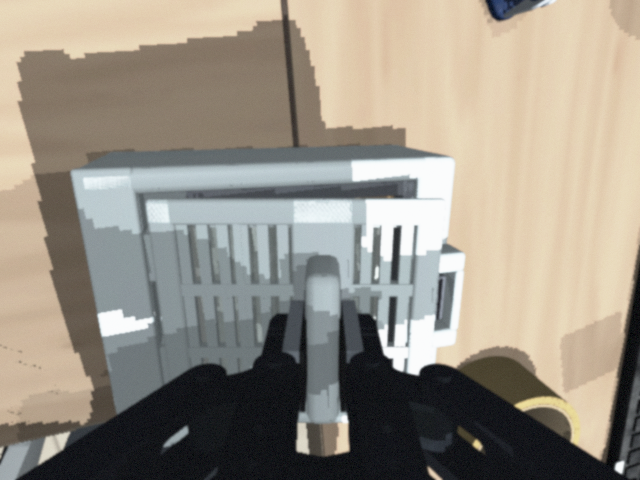

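View pics/w9b.png

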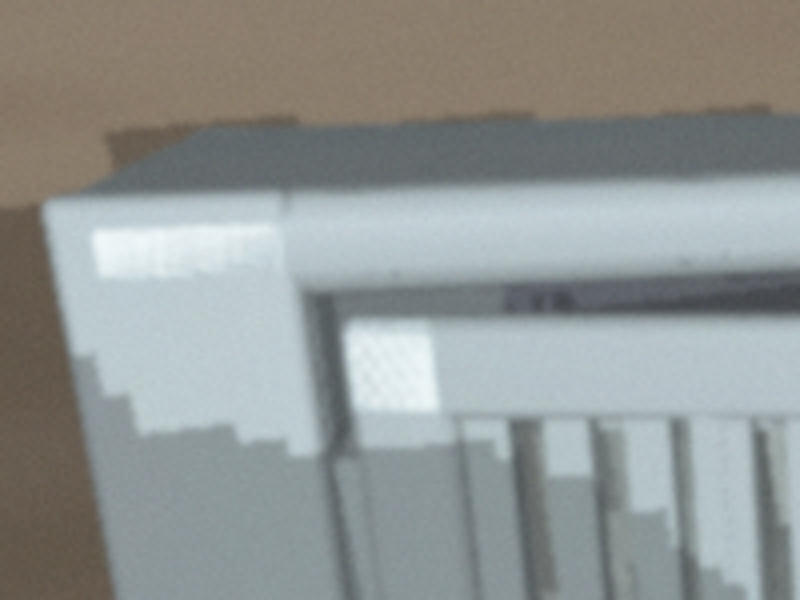

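View pics/s9z.png

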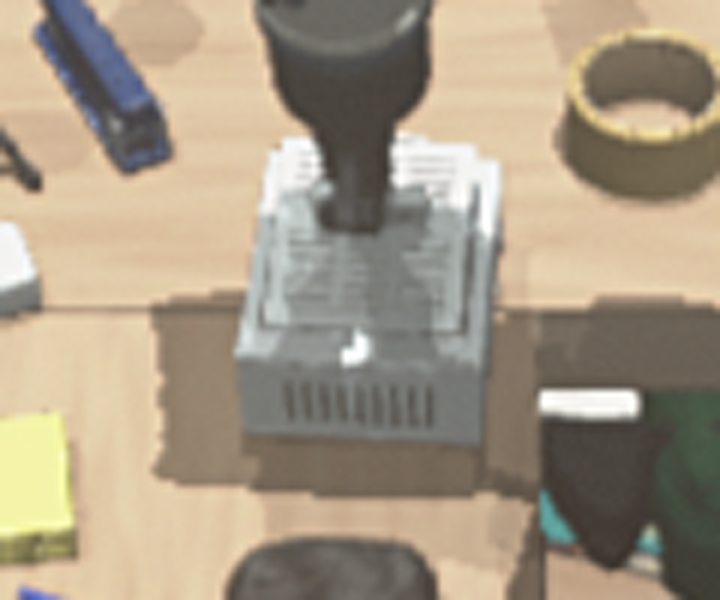

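The tabs are hidden under the ledge at (340,460 zoomed), with no contact force and the cleaner unmoved. I'm going a little deeper, then swinging down.

```bash
python3 - <<'E'
from plan import *
for a in [(-61.5,-.3,55.5,15),(-61.8,-.3,55.9,13.5),(-62,-.3,56.3,12),(-62.3,-.3,56.7,10.5),(-62.5,-.3,57,9),(-62.8,-.3,57.3,7.5),(-63,-.3,57.6,6.5)]:
  delta(*target(*a))
E
```

```text
T(cm) [-0.01 -0.14 -0.05] rot [0.0001 0.0006 0.0001] dist 1.5
T(cm) [-0.01  0.32  0.11] rot [0.0263 0.0006 0.0001] dist 3.4
T(cm) [-0.01  0.78  0.29] rot [0.0525 0.0006 0.0001] dist 8.3
T(cm) [-0.01  1.22  0.47] rot [0.0787 0.0006 0.    ] dist 13.1
T(cm) [-0.01  1.67  0.68] rot [0.1048 0.0006 0.    ] dist 18.0
T(cm) [-0.01  2.1   0.89] rot [0.131  0.0006 0.    ] dist 22.8
T(cm) [-0.01  2.39  1.03] rot [0.1485 0.0006 0.    ] dist 26.0
```

Request:
step_arm(
  deltas=[
    {"translation":[0,-0.07,-0.02],"rot":[0,0,0]},
    {"translation":[0,-0.14,-0.05],"rot":[0,0,0]},
    {"translation":[0,-0.14,-0.05],"rot":[0,0,0]},
    {"translation":[0,-0.14,-0.05],"rot":[0,0,0]},
    {"translation":[0,-0.14,-0.05],"rot":[0,0,0]},
  ],
)

```text
clock: 13.32
eef_pos: [506.2, -155.0, 251.9]
tcp_rot: [2.88, 0.001, -0.067]
contact_force: [0.4, -0.1, -0.9]
opening: 0.129
```

Request:
step_arm(
  deltas=[
    {"translation":[0,0.23,0.08],"rot":[0.013,0,0]},
    {"translation":[0,0.46,0.16],"rot":[0.026,0,0]},
    {"translation":[0,0.7,0.25],"rot":[0.04,0,0]},
    {"translation":[0,0.92,0.34],"rot":[0.0525,0,0]},
    {"translation":[0,1.14,0.43],"rot":[0.0655,0,0]},
    {"translation":[0,1.36,0.52],"rot":[0.0787,0,0]},
    {"translation":[0,1.36,0.52],"rot":[0.0787,0,0]},
    {"translation":[0,1.36,0.52],"rot":[0.0787,0,0]},
  ],
)

```text
clock: 14.32
eef_pos: [505.2, -169.4, 250.4]
tcp_rot: [2.958, 0.001, -0.067]
contact_force: [1.0, -0.6, -0.5]
opening: 0.13
```

```bash
python3 - <<'E'
from plan import *
s=readout.sense(); print(s['clock'],s['eef_pos'],s['opening'],s['contact_force'],s['wrist_torque']); lidnow()
for a in [(-62.5,-.3,57,9),(-62.8,-.3,57.3,7.5),(-63,-.3,57.6,6.5),(-63.2,-.3,57.8,5.5),(-63.3,-.3,58,4.5)]:
  delta(*target(*a))
E
```

```text
14.325 [ 505.1925971  -169.42654985  250.43038605] 0.12959671377029008 [ 1.04522567 -0.58890246 -0.53105543] [ 0.09929962  0.00066949 -0.07045452]
lip [-62.3  -0.3  56.7] edge [54.7 -0.3 84. ] rel rpy [-3.00e-02 -1.05e+01 -1.00e-02]
T(cm) [-0.01  0.46  0.17] rot [ 0.0262  0.0006 -0.0001] dist 4.9
T(cm) [-0.01  0.91  0.35] rot [ 0.0524  0.0006 -0.0001] dist 9.8
T(cm) [-0.01  1.21  0.47] rot [ 0.0699  0.0006 -0.0001] dist 13.0
T(cm) [-0.01  1.5   0.6 ] rot [ 0.0873  0.0006 -0.0001] dist 16.2
T(cm) [-0.01  1.8   0.74] rot [ 1.048e-01  6.000e-04 -1.000e-04] dist 19.5
```

Request:
step_arm(
  deltas=[
    {"translation":[0,0.23,0.08],"rot":[0.013,0,0]},
    {"translation":[0,0.46,0.17],"rot":[0.026,0,0]},
    {"translation":[0,0.69,0.26],"rot":[0.039,0,0]},
    {"translation":[0,0.91,0.35],"rot":[0.0524,0,0]},
    {"translation":[0,0.91,0.35],"rot":[0.0524,0,0]},
    {"translation":[0,0.91,0.35],"rot":[0.0524,0,0]},
  ],
)

```text
clock: 15.08
eef_pos: [504.5, -179.0, 248.6]
tcp_rot: [3.011, 0.001, -0.068]
contact_force: [0.2, 0.2, -1.0]
opening: 0.124
```

Request:
step_arm(
  deltas=[
    {"translation":[0,0.15,0.06],"rot":[0.0088,0,0]},
    {"translation":[0,0.3,0.12],"rot":[0.0175,0,0]},
    {"translation":[0,0.3,0.12],"rot":[0.0175,0,0]},
    {"translation":[0,0.3,0.12],"rot":[0.0175,0,0]},
  ],
)

```text
clock: 15.58
eef_pos: [504.3, -182.1, 247.8]
tcp_rot: [3.028, 0.001, -0.067]
contact_force: [-0.6, -1.0, -1.8]
opening: 0.127
```

```bash
python3 - <<'E'
from plan import *
s=readout.sense(); print(s['clock'],s['eef_pos'],s['opening'],s['contact_force'],s['wrist_torque']); lidnow()
for a in [(-63,-.3,57.6,6.5),(-63.2,-.3,57.8,5.5),(-63.3,-.3,58,4.5)]:
  delta(*target(*a))
E
```

```text
15.575 [ 504.32252177 -182.12906607  247.82722635] 0.1273821381822642 [-0.58736186 -1.02297883 -1.8395307 ] [ 0.07035865 -0.03786582  0.10706286]
lip [-63.   -0.3  57.4] edge [55.6 -0.3 76.5] rel rpy [-0.03 -6.5  -0.01]
T(cm) [-0.01  0.   -0.02] rot [-0.0001  0.0006 -0.0001] dist 0.2
T(cm) [-0.01  0.3   0.1 ] rot [ 0.0174  0.0006 -0.0002] dist 3.2
T(cm) [-0.01  0.61  0.21] rot [ 0.0348  0.0006 -0.0002] dist 6.5
```

Contact with the nose is near. I'm going on in smaller steps.

Request:
step_arm(
  deltas=[
    {"translation":[0,0.15,0.04],"rot":[0.0087,0,0]},
    {"translation":[0,0.3,0.1],"rot":[0.0174,0,0]},
    {"translation":[0,0.3,0.1],"rot":[0.0174,0,0]},
    {"translation":[0,0.3,0.1],"rot":[0.0174,0,0]},
  ],
)

```text
clock: 16.08
eef_pos: [504.1, -185.2, 247.2]
tcp_rot: [3.046, 0.001, -0.068]
contact_force: [0.9, -0.1, -0.8]
opening: 0.128
```

Request:
step_arm(
  deltas=[
    {"translation":[0,0.15,0.05],"rot":[0.0087,0,0]},
    {"translation":[0,0.15,0.05],"rot":[0.0087,0,0]},
    {"translation":[0,0.15,0.05],"rot":[0.0087,0,0]},
  ],
)

```text
clock: 16.45
eef_pos: [504.0, -186.8, 246.8]
tcp_rot: [3.054, 0.001, -0.067]
contact_force: [-0.2, 0.3, -0.3]
opening: 0.129
```

```bash
python3 - <<'E'
from plan import *
shot('wrist','wrist10');shot('side','side10');zoom('side10',240,150,360,250,6,'s10z')
s=readout.sense(); print(s['clock'],s['eef_pos'],s['opening'],s['contact_force'],s['wrist_torque']); lidnow()
E
```

```text
{'camera_matrix': array([[410.89899406,   0.        , 322.36194703],
       [  0.        , 410.89899406, 240.36632659],
       [  0.        ,   0.        ,   1.        ]]), 'world_to_cam': array([[-6.79035336e-02, -9.93840902e-01,  8.75749509e-02,
        -1.71440588e+02],
       [ 9.45965004e-01, -9.20312963e-02, -3.10934803e-01,
        -5.02089088e+02],
       [ 3.17079362e-01,  6.17292669e-02,  9.46387963e-01,
        -3.77551222e+02],
       [ 0.00000000e+00,  0.00000000e+00,  0.00000000e+00,
         1.00000000e+00]])}
{'camera_matrix': array([[457.80573136,   0.        , 319.74082725],
       [  0.        , 457.80573136, 246.8366337 ],
       [  0.        ,   0.        ,   1.        ]]), 'world_to_cam': array([[-9.99999667e-01, -4.70700293e-04, -6.66506675e-04,
         4.44811644e+02],
       [-3.66464148e-05, -7.90105417e-01,  6.12970986e-01,
        -1.93868557e+01],
       [-8.15136156e-04,  6.12970806e-01,  7.90105136e-01,
        -1.34889388e+03],
       [ 0.00000000e+00,  0.00000000e+00,  0.00000000e+00,
         1.00000000e+00]])}
16.55 [ 504.02181493 -186.71450177  246.81283905] 0.12543329171484485 [ 0.76739256 -0.01727298 -0.98969059] [ 0.07010325 -0.02265255 -0.05403113]
lip [-63.4  -0.3  57.9] edge [55.7 -0.3 73.8] rel rpy [-0.03 -5.   -0.  ]
```

View pics/wrist10.png

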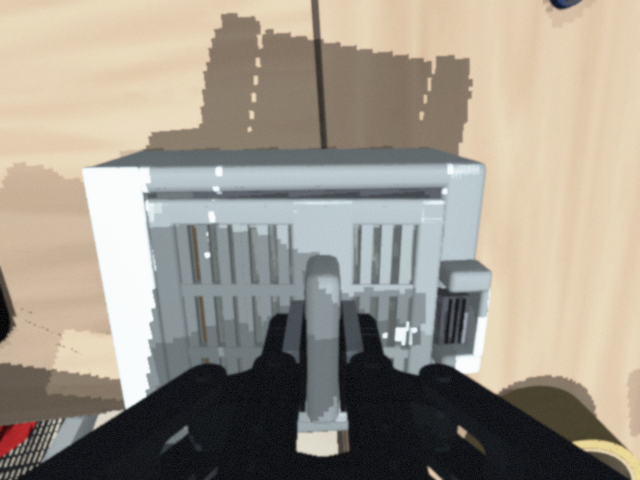

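View pics/s10z.png

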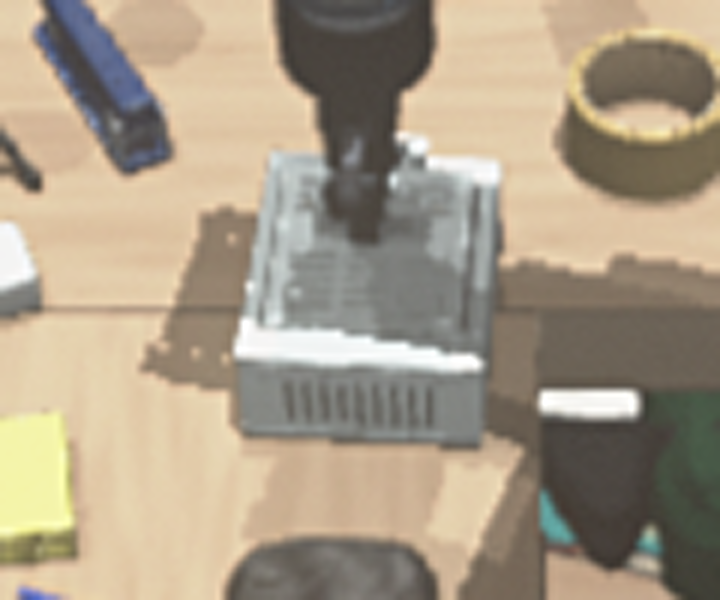

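Request:
step_arm(
  deltas=[
    {"translation":[0,0.15,0.05],"rot":[0.0087,0,0]},
    {"translation":[0,0.15,0.05],"rot":[0.0087,0,0]},
    {"translation":[0,0.15,0.05],"rot":[0.0087,0,0]},
  ],
)

```text
clock: 16.92
eef_pos: [503.9, -188.2, 246.5]
tcp_rot: [3.063, 0.001, -0.067]
contact_force: [-0.3, 0.9, -1.1]
opening: 0.131
```

Request:
step_arm(
  deltas=[
    {"translation":[0,0.15,0.05],"rot":[0.0087,0,0]},
    {"translation":[0,0.15,0.05],"rot":[0.0087,0,0]},
    {"translation":[0,0.15,0.05],"rot":[0.0087,0,0]},
  ],
)

```text
clock: 17.3
eef_pos: [503.9, -189.8, 246.1]
tcp_rot: [3.072, 0.0, -0.067]
contact_force: [0.4, 2.7, 1.1]
opening: 0.132
```

```bash
python3 - <<'E'
from plan import *
s=readout.sense(); print(s['clock'],s['eef_pos'],s['opening'],s['contact_force'],s['wrist_torque']); lidnow()
E
```

```text
17.3 [ 503.88875353 -189.78297397  246.13548898] 0.1316722381928684 [0.44503148 2.69068763 1.07117863] [ 0.26323184 -0.01422278  0.02706059]
lip [-63.6  -0.2  58.3] edge [55.7 -0.2 72.1] rel rpy [-0.02 -4.   -0.01]
```

Contact with the nose: +2.7 N in y and about +2 N in z. The lip is hooked, so I'm letting go of the rib to press on the plate near the catch side with shut fingers.

Request:
step_arm(
  deltas=[
    {"translation":[0,0,0],"rot":[0,0,0]},
    {"translation":[0,0,0],"rot":[0,0,0]},
    {"translation":[0,0,0],"rot":[0,0,0]},
    {"translation":[0,0,0],"rot":[0,0,0]},
  ],
  grip=150,
)

```text
clock: 17.8
eef_pos: [503.8, -189.8, 246.1]
tcp_rot: [3.072, 0.001, -0.067]
contact_force: [0.8, -0.1, 0.2]
opening: 0.417
```

Request:
step_arm(
  deltas=[
    {"translation":[0,0,-1],"rot":[0,0,0]},
    {"translation":[0,0,-3],"rot":[0,0,0]},
    {"translation":[0,0,-6],"rot":[0,0,0]},
    {"translation":[0,0,-9],"rot":[0,0,0]},
    {"translation":[0,0,-9],"rot":[0,0,0]},
    {"translation":[0,0,-9],"rot":[0,0,0]},
  ],
)

```text
clock: 18.55
eef_pos: [504.0, -183.4, 335.7]
tcp_rot: [3.072, 0.001, -0.067]
contact_force: [-0.2, -0.3, -0.1]
opening: 0.413
```

```bash
python3 - <<'E'
from plan import *
shot('wrist','wrist11');shot('side','side11');zoom('side11',240,150,360,250,6,'s11z')
s=readout.sense(); print(s['clock'],s['eef_pos'],s['tcp_rot'],s['opening'],s['contact_force'],s['wrist_torque'])
E
```

```text
{'camera_matrix': array([[410.89899406,   0.        , 322.36194703],
       [  0.        , 410.89899406, 240.36632659],
       [  0.        ,   0.        ,   1.        ]]), 'world_to_cam': array([[-6.78688977e-02, -9.95222674e-01,  7.01829161e-02,
        -1.70343582e+02],
       [ 9.46323643e-01, -8.64963754e-02, -3.11432080e-01,
        -4.73147477e+02],
       [ 3.16014835e-01,  4.52792008e-02,  9.47673160e-01,
        -4.64793381e+02],
       [ 0.00000000e+00,  0.00000000e+00,  0.00000000e+00,
         1.00000000e+00]])}
{'camera_matrix': array([[457.80573136,   0.        , 319.74082725],
       [  0.        , 457.80573136, 246.8366337 ],
       [  0.        ,   0.        ,   1.        ]]), 'world_to_cam': array([[-9.99999667e-01, -4.70700293e-04, -6.66506675e-04,
         4.44811644e+02],
       [-3.66464148e-05, -7.90105417e-01,  6.12970986e-01,
        -1.93868557e+01],
       [-8.15136156e-04,  6.12970806e-01,  7.90105136e-01,
        -1.34889388e+03],
       [ 0.00000000e+00,  0.00000000e+00,  0.00000000e+00,
         1.00000000e+00]])}
18.65 [ 503.87923661 -183.41214459  334.97902932] [ 3.07221059e+00  2.11769886e-03 -6.73831463e-02] 0.41580266441741137 [-0.45581643 -0.08862446 -0.5275201 ] [ 0.02078488 -0.03309746 -0.00481452]
```

View pics/wrist11.png

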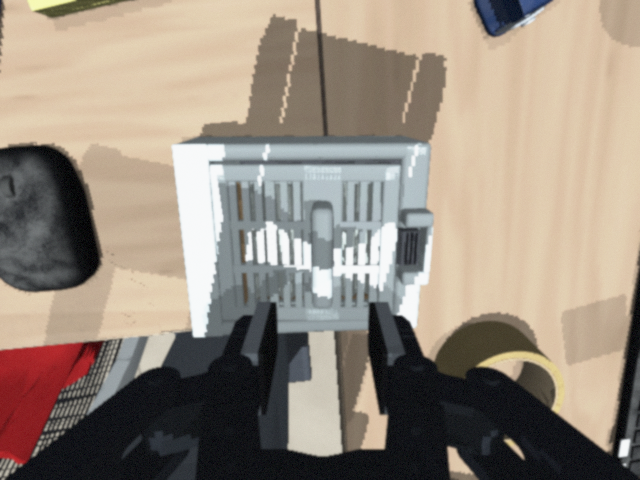

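View pics/s11z.png

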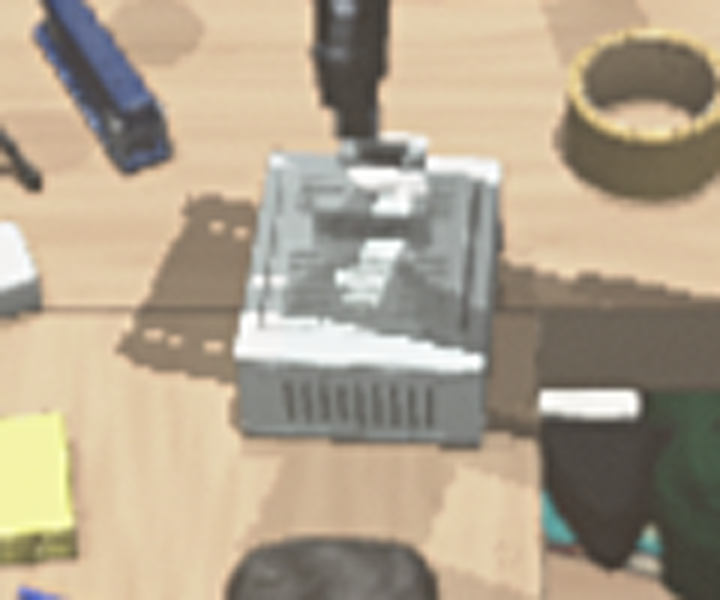

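The lid rests hooked, with its far edge on the nose; the catch is at wrist (410,245). Next I shut the fingers and hover over lid (38,0).

```bash
python3 - <<'E'
from plan import *
w=C['c']+Rcl().apply([38,0,0]); print(w)
delta([w[0],w[1],275],down(-3.85))
E
```

```text
[ 498.1485044  -228.21424363    0.        ]
T(cm) [-0.26  4.08  6.3 ] rot [ 0.0694  0.0021 -0.0001] dist 75.1
```

Request:
step_arm(
  deltas=[
    {"translation":[-0.1,1.5,0],"rot":[0.02,0,0]},
    {"translation":[-0.2,3,0],"rot":[0.05,0.001,0]},
    {"translation":[-0.26,4.08,0.5],"rot":[0.0694,0.001,0]},
    {"translation":[-0.26,4.08,2],"rot":[0.0694,0.001,0]},
    {"translation":[-0.26,4.08,4.2],"rot":[0.0694,0.001,0]},
    {"translation":[-0.26,4.08,6.3],"rot":[0.0694,0.001,0]},
    {"translation":[-0.26,4.08,6.3],"rot":[0.0694,0.001,0]},
    {"translation":[-0.26,4.08,6.3],"rot":[0.0694,0.001,0]},
  ],
  grip=255,
)

```text
clock: 19.65
eef_pos: [498.7, -228.1, 275.7]
tcp_rot: [3.141, 0.0, -0.067]
contact_force: [-0.5, -0.1, 0.1]
opening: -0.002
```

```bash
python3 - <<'E'
from plan import *
shot('wrist','wrist12');shot('side','side12');zoom('side12',240,150,360,250,6,'s12z')
s=readout.sense(); print(s['clock'],s['eef_pos'],s['tcp_rot'],s['opening'],s['contact_force'],s['wrist_torque'])
E
```

```text
{'camera_matrix': array([[410.89899406,   0.        , 322.36194703],
       [  0.        , 410.89899406, 240.36632659],
       [  0.        ,   0.        ,   1.        ]]), 'world_to_cam': array([[-6.78442857e-02, -9.97695600e-01,  8.02010350e-04,
        -1.92359570e+02],
       [ 9.47983762e-01, -6.47143724e-02, -3.11671038e-01,
        -4.86502744e+02],
       [ 3.11004725e-01, -2.03848062e-02,  9.50189729e-01,
        -4.17307846e+02],
       [ 0.00000000e+00,  0.00000000e+00,  0.00000000e+00,
         1.00000000e+00]])}
{'camera_matrix': array([[457.80573136,   0.        , 319.74082725],
       [  0.        , 457.80573136, 246.8366337 ],
       [  0.        ,   0.        ,   1.        ]]), 'world_to_cam': array([[-9.99999667e-01, -4.70700293e-04, -6.66506675e-04,
         4.44811644e+02],
       [-3.66464148e-05, -7.90105417e-01,  6.12970986e-01,
        -1.93868557e+01],
       [-8.15136156e-04,  6.12970806e-01,  7.90105136e-01,
        -1.34889388e+03],
       [ 0.00000000e+00,  0.00000000e+00,  0.00000000e+00,
         1.00000000e+00]])}
19.75 [ 498.94939015 -228.26794993  276.46930579] [ 3.14077415e+00 -1.38874613e-03 -6.71311617e-02] -0.002817488162416675 [-0.81202185 -0.44496572  0.24968002] [ 0.00406831 -0.04251762 -0.04790482]
```

View pics/wrist12.png

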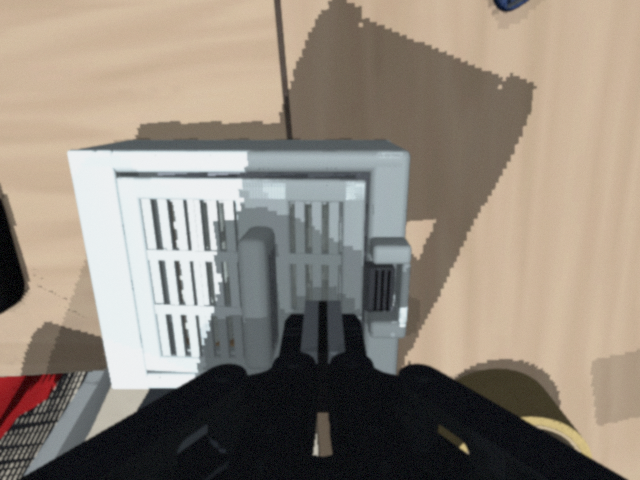

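View pics/s12z.png

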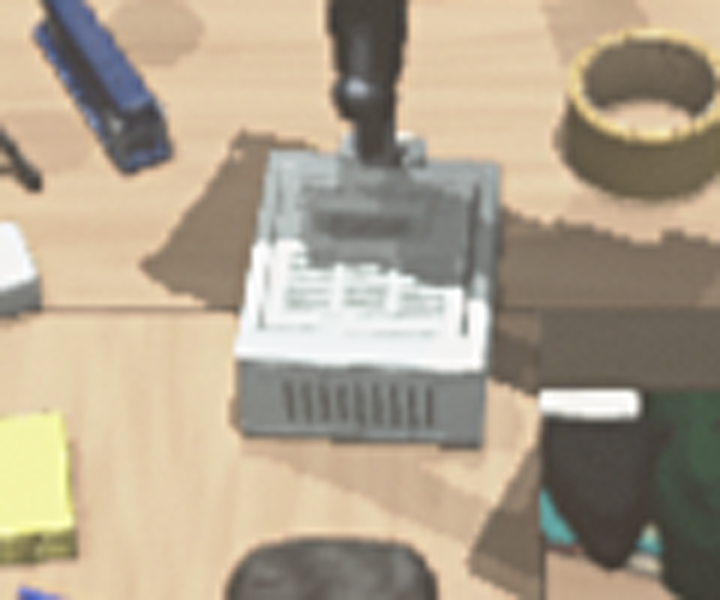

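The shut fingers at (323,335) stand between the rib and the catch (380,285). I'm lowering them until they touch.

Request:
step_arm(
  deltas=[
    {"translation":[0,0,0.8],"rot":[0,0,0]},
    {"translation":[0,0,1.6],"rot":[0,0,0]},
    {"translation":[0,0,2.2],"rot":[0,0,0]},
    {"translation":[0,0,2.2],"rot":[0,0,0]},
    {"translation":[0,0,2.2],"rot":[0,0,0]},
  ],
)

```text
clock: 20.38
eef_pos: [498.7, -228.4, 253.9]
tcp_rot: [3.141, -0.0, -0.067]
contact_force: [0.1, -0.3, 0.8]
opening: 0.0
```

Request:
step_arm(
  deltas=[
    {"translation":[0,0,0.1],"rot":[0,0,0]},
    {"translation":[0,0,0.2],"rot":[0,0,0]},
    {"translation":[0,0,0.2],"rot":[0,0,0]},
    {"translation":[0,0,0.2],"rot":[0,0,0]},
  ],
)

```text
clock: 20.88
eef_pos: [498.7, -228.4, 251.9]
tcp_rot: [3.141, -0.001, -0.067]
contact_force: [1.3, -0.3, -0.8]
opening: 0.0
```

Request:
step_arm(
  deltas=[
    {"translation":[0,0,0.1],"rot":[0,0,0]},
    {"translation":[0,0,0.2],"rot":[0,0,0]},
    {"translation":[0,0,0.2],"rot":[0,0,0]},
    {"translation":[0,0,0.2],"rot":[0,0,0]},
  ],
)

```text
clock: 21.38
eef_pos: [498.7, -228.3, 249.9]
tcp_rot: [3.141, -0.0, -0.067]
contact_force: [0.1, -0.7, -0.8]
opening: 0.003
```

Request:
step_arm(
  deltas=[
    {"translation":[0,0,0.1],"rot":[0,0,0]},
    {"translation":[0,0,0.2],"rot":[0,0,0]},
    {"translation":[0,0,0.3],"rot":[0,0,0]},
    {"translation":[0,0,0.3],"rot":[0,0,0]},
    {"translation":[0,0,0.3],"rot":[0,0,0]},
  ],
)

```text
clock: 22.0
eef_pos: [498.6, -228.4, 246.8]
tcp_rot: [3.141, -0.0, -0.067]
contact_force: [0.0, -1.3, 0.3]
opening: 0.002
```

Request:
step_arm(
  deltas=[
    {"translation":[0,0,0.05],"rot":[0,0,0]},
    {"translation":[0,0,0.1],"rot":[0,0,0]},
    {"translation":[0,0,0.15],"rot":[0,0,0]},
    {"translation":[0,0,0.15],"rot":[0,0,0]},
  ],
)

```text
clock: 22.5
eef_pos: [498.7, -228.4, 245.5]
tcp_rot: [3.141, -0.001, -0.067]
contact_force: [0.0, -0.0, 2.0]
opening: -0.001
```

Request:
step_arm(
  deltas=[
    {"translation":[0,0,0.05],"rot":[0,0,0]},
    {"translation":[0,0,0.1],"rot":[0,0,0]},
    {"translation":[0,0,0.1],"rot":[0,0,0]},
  ],
)

```text
clock: 22.88
eef_pos: [498.7, -228.4, 244.4]
tcp_rot: [3.141, -0.001, -0.067]
contact_force: [-1.4, -0.1, 2.3]
opening: 0.001
```

Request:
step_arm(
  deltas=[
    {"translation":[0,0,0.05],"rot":[0,0,0]},
    {"translation":[0,0,0.1],"rot":[0,0,0]},
    {"translation":[0,0,0.1],"rot":[0,0,0]},
  ],
)

```text
clock: 23.25
eef_pos: [498.7, -228.4, 243.4]
tcp_rot: [3.141, -0.001, -0.067]
contact_force: [-0.2, -1.6, 2.3]
opening: -0.001
```

Request:
step_arm(
  deltas=[
    {"translation":[0,0,0.05],"rot":[0,0,0]},
    {"translation":[0,0,0.1],"rot":[0,0,0]},
    {"translation":[0,0,0.1],"rot":[0,0,0]},
  ],
)

```text
clock: 23.62
eef_pos: [498.5, -228.1, 242.0]
tcp_rot: [-3.141, 0.0, -0.067]
contact_force: [0.1, 0.2, -0.3]
opening: 0.001
```

Request:
step_arm(
  deltas=[
    {"translation":[0,0,0.05],"rot":[0,0,0]},
    {"translation":[0,0,0.1],"rot":[0,0,0]},
    {"translation":[0,0,0.1],"rot":[0,0,0]},
  ],
)

```text
clock: 24.0
eef_pos: [498.6, -228.3, 241.2]
tcp_rot: [3.141, -0.0, -0.067]
contact_force: [-0.7, 0.3, -0.2]
opening: -0.003
```

The force fell off, so the catch may have snapped. I'll feel for the seated lid with small steps.

Request:
step_arm(
  deltas=[
    {"translation":[0,0,0.05],"rot":[0,0,0]},
    {"translation":[0,0,0.1],"rot":[0,0,0]},
    {"translation":[0,0,0.1],"rot":[0,0,0]},
  ],
)

```text
clock: 24.38
eef_pos: [498.7, -228.4, 240.3]
tcp_rot: [3.141, -0.0, -0.067]
contact_force: [0.5, 0.9, 0.3]
opening: -0.0
```

Request:
step_arm(
  deltas=[
    {"translation":[0,0,0.05],"rot":[0,0,0]},
    {"translation":[0,0,0.1],"rot":[0,0,0]},
    {"translation":[0,0,0.1],"rot":[0,0,0]},
  ],
)

```text
clock: 24.75
eef_pos: [498.7, -228.4, 239.3]
tcp_rot: [3.141, -0.0, -0.067]
contact_force: [0.6, -0.1, 0.1]
opening: -0.005
```

Request:
step_arm(
  deltas=[
    {"translation":[0,0,0.05],"rot":[0,0,0]},
    {"translation":[0,0,0.1],"rot":[0,0,0]},
    {"translation":[0,0,0.1],"rot":[0,0,0]},
  ],
)

```text
clock: 25.12
eef_pos: [498.6, -228.3, 238.3]
tcp_rot: [3.141, -0.0, -0.067]
contact_force: [-0.3, -0.6, 0.0]
opening: -0.001
```

Request:
step_arm(
  deltas=[
    {"translation":[0,0,0.04],"rot":[0,0,0]},
    {"translation":[0,0,0.08],"rot":[0,0,0]},
    {"translation":[0,0,0.08],"rot":[0,0,0]},
  ],
)

```text
clock: 25.5
eef_pos: [498.6, -228.3, 237.5]
tcp_rot: [3.141, -0.0, -0.067]
contact_force: [-0.4, 0.1, -0.6]
opening: -0.004
```

Request:
step_arm(
  deltas=[
    {"translation":[0,0,0.04],"rot":[0,0,0]},
    {"translation":[0,0,0.06],"rot":[0,0,0]},
    {"translation":[0,0,0.06],"rot":[0,0,0]},
  ],
)

```text
clock: 25.88
eef_pos: [498.6, -228.4, 237.4]
tcp_rot: [3.141, -0.001, -0.067]
contact_force: [-2.3, 0.9, 7.0]
opening: 0.0
```

```bash
python3 - <<'E'
from plan import *
shot('wrist','wrist13')
s=readout.sense(); print(s['clock'],s['eef_pos'],s['contact_force'],s['wrist_torque'])
zoom('wrist13',60,120,460,420,2,'w13z')
E
```

```text
{'camera_matrix': array([[410.89899406,   0.        , 322.36194703],
       [  0.        , 410.89899406, 240.36632659],
       [  0.        ,   0.        ,   1.        ]]), 'world_to_cam': array([[-6.80851486e-02, -9.97679110e-01,  8.97335403e-04,
        -1.92527456e+02],
       [ 9.48153212e-01, -6.49851355e-02, -3.11098729e-01,
        -4.98681347e+02],
       [ 3.10435016e-01, -2.03303917e-02,  9.50377175e-01,
        -3.80654991e+02],
       [ 0.00000000e+00,  0.00000000e+00,  0.00000000e+00,
         1.00000000e+00]])}
25.925 [ 498.66692088 -228.38173451  237.47108899] [-1.17327814  1.2391202   6.34030855] [ 0.13234864  0.27971563 -0.05101629]
```

View pics/w13z.png

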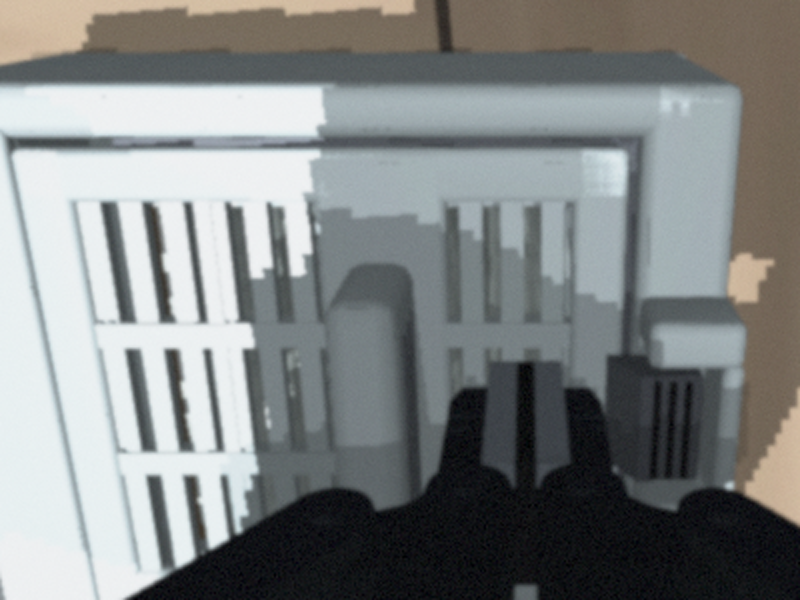

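The press point stops firmly at tip height 64.4 mm (237.4 − 173), which is rim height, with 6 to 7 N. The nose at (630,410) covers the lid edge. I'm backing off to inspect.

Request:
step_arm(
  deltas=[
    {"translation":[0,0,-1],"rot":[0,0,0]},
    {"translation":[0,0,-4],"rot":[0,0,0]},
    {"translation":[0,0,-7.5],"rot":[0,0,0]},
    {"translation":[0,0,-9.5],"rot":[0,0,0]},
    {"translation":[0,0,-9.5],"rot":[0,0,0]},
    {"translation":[0,0,-9.5],"rot":[0,0,0]},
  ],
)

```text
clock: 26.68
eef_pos: [498.3, -228.2, 331.4]
tcp_rot: [3.141, 0.0, -0.067]
contact_force: [-0.8, 0.2, 0.6]
opening: -0.002
```

```bash
python3 - <<'E'
from plan import *
shot('wrist','wrist14');shot('side','side14');zoom('side14',240,150,360,250,6,'s14z')
s=readout.sense(); print(s['clock'],s['eef_pos'],s['contact_force'])
zoom('wrist14',130,130,430,355,2.6,'w14z')
E
```

```text
{'camera_matrix': array([[410.89899406,   0.        , 322.36194703],
       [  0.        , 410.89899406, 240.36632659],
       [  0.        ,   0.        ,   1.        ]]), 'world_to_cam': array([[-6.80848765e-02, -9.97679354e-01,  5.96947815e-04,
        -1.92342337e+02],
       [ 9.47916966e-01, -6.48755152e-02, -3.11840654e-01,
        -4.68711730e+02],
       [ 3.11155710e-01, -2.06657755e-02,  9.50134227e-01,
        -4.70137581e+02],
       [ 0.00000000e+00,  0.00000000e+00,  0.00000000e+00,
         1.00000000e+00]])}
{'camera_matrix': array([[457.80573136,   0.        , 319.74082725],
       [  0.        , 457.80573136, 246.8366337 ],
       [  0.        ,   0.        ,   1.        ]]), 'world_to_cam': array([[-9.99999667e-01, -4.70700293e-04, -6.66506675e-04,
         4.44811644e+02],
       [-3.66464148e-05, -7.90105417e-01,  6.12970986e-01,
        -1.93868557e+01],
       [-8.15136156e-04,  6.12970806e-01,  7.90105136e-01,
        -1.34889388e+03],
       [ 0.00000000e+00,  0.00000000e+00,  0.00000000e+00,
         1.00000000e+00]])}
26.775 [ 498.234378   -228.12645052  330.87571816] [-0.1766194  -0.17700095 -0.18927301]
```

View pics/w14z.png

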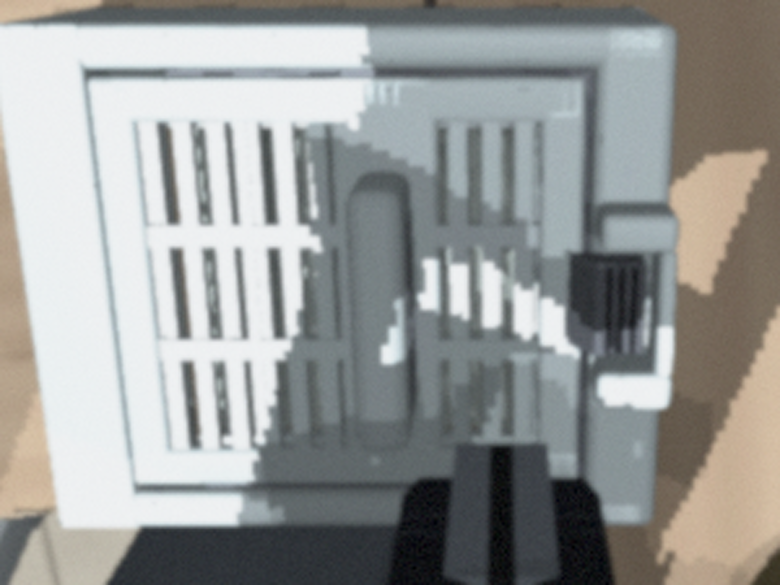

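View pics/s14z.png

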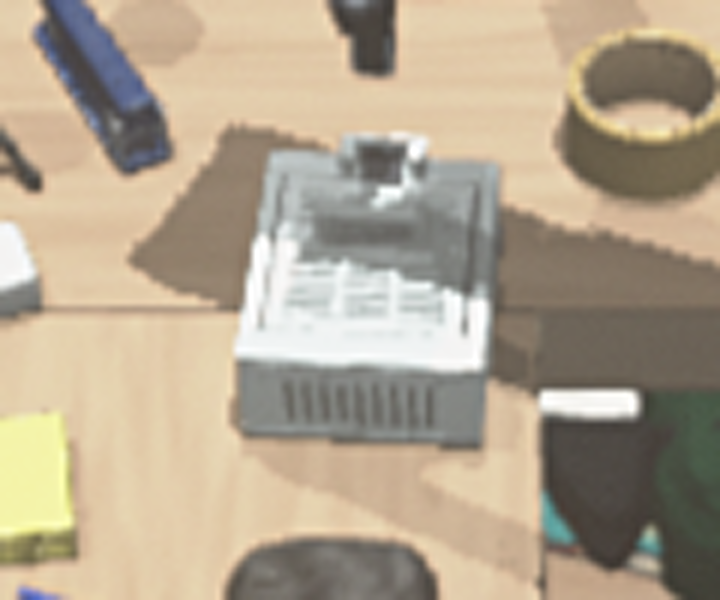

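```bash
python3 - <<'E'
from plan import *
d=load('wrist14'); f=lambda u,v:(129.8+u/2.6,129.8+v/2.6)
obj=[(-55,50),(55,50),(55,-50),(-55,-50)]; px=[(89,79),(583,79),(578,486),(134,486)]
W=[onz(d,*f(*q),64)[:2] for q in px]; print('lid',rigid2(obj,W))
obj=[(-75,62),(75,62),(75,-62),(-75,-62)]; px=[(-2,28),(674,28),(652,525),(62,527)]
W=[onz(d,*f(*q),64)[:2] for q in px]; print('cleaner',rigid2(obj,W))
n=Rcl().inv().apply(onz(d,*f(570,300),65)-C['c']); print('nose tip',n)
E
```

```text
lid (array([ 500.55252439, -190.84124251]), np.float64(-93.86818542100677), array([[ 0.04837941,  0.84089989],
       [ 0.00358398, -0.94398149],
       [ 0.03358357,  0.15497576],
       [-0.08554696, -0.05189416]]))
cleaner (array([ 500.35004921, -190.97099006]), np.float64(-93.96148395617834), array([[ 1.16924015,  2.20018571],
       [ 0.74932137, -1.84371797],
       [-1.34678978, -0.9425835 ],
       [-0.57177174,  0.58611577]]))
nose tip [52.69409012 -1.01360381 65.        ]
```

The lid's centre and yaw match the cleaner's within 0.3 mm and 0.1°. The nose tip is at x = 52.7 mm against 52 at rest, so the catch is home. I'm handing the job in.

```bash
python3 -c "
from rig import ticket,readout
print(readout.sense()['clock'],ticket.sign_off())"
```

```text
the job is handed in; nothing more can be done
26.775 None
```

The lid is back on the cleaner and the job is handed in at 26.8 s; no verdict was reported.

**What I did:** I took the lid by its rib, turned it about half round and tilted it 15°. I lined its tabs up with the windows in the wrist camera, and they went under the ledge without touching. I swung it down to the catch, let go, and pressed it with shut fingers until the catch snapped.

**Last checks:**
- **Seating:** the fingers met a firm stop at 64.4 mm, against a rim height of 64 mm.
- **Alignment:** the lid's centre and yaw match the cleaner's within about 0.3 mm and 0.1°.
- **Catch:** its nose measures at x = 52.7 mm (52 at rest), lying over the lid's edge.
- **Cleaner:** it stayed within about 1 mm of where I first measured it.
- **Forces:** the most I read was about 7 N, while feeling for the stop. I only sampled at the end of each move, so a short peak in between could have been missed.
- **Clearance:** the gripper ended well clear of everything. I saw no bystander move, but did not measure them again.

**Where measurements disagreed:**
- Two-view heights on the lid came out 2 to 6 mm low for the plate, and from 5 mm low to 2 mm high for the rib. I used the stated heights and felt for contact.
- The lid's sideways place in the grip differed by 1 to 2 mm between views. I settled it by comparing the tabs with the window edges before hooking.

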